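# Seat a pressed sediment pellet in an analyser's stage pocket and slide the stage home

## Task

Load the ring-mounted sediment pellet into the bench analyser: set it flat, face up, on the bare part of the drawn-out stage plate beside the pocket, slide it gently across the plate until you feel it drop fully into the pocket, and let go. Then push the stage by its tab all the way in under the head until it meets its stop, without forcing anything, and leave the beaker, weighing boat and jar where they stand.

Things in the scene. Friction and masses are not known exactly. Their poses are not given: they have to be found in the camera images.
- pellet_center (a point): centre (half-way up, 4 mm above its underside) of the loose pellet: a flat plain steel ring, 40 mm in diameter and 8 mm thick, filled level with grey-brown pressed sediment, about 40 g, lying face up on the worktop left of the analyser. z is its upward axis. It chips if it is pressed against the analyser with more than 20 N.
- analyser: fixed white bench analyser, 300 mm long, 140 mm wide, 125 mm tall. Origin on the worktop straight below the measuring axis; x points along the stage's travel, away from the robot, in under the head; y to the left; z up. The low bed (top 28 mm, with rails to 34 mm) runs from x = -190 to +110 mm; the head overhangs the rear, x = -40 to +110 mm, y = -70 to +70 mm, from 59 to 125 mm above the worktop.
- carriage (a joint): travel of the sliding stage in m: 0 fully drawn out towards the robot, 0.110 home against its stop. It slides along the analyser's x with about 4 N of friction and stays where it is left. Seated in the pocket the pellet stands 4 mm proud and passes the 6 mm gap under the head; lying on the plate (8 mm) it jams there.
- stage (a point): mid-point of the sliding stage on the top face of its aluminium plate, 53 mm above the worktop; axes as the analyser's. Plate 96 (x) by 120 (y) mm. Its one round pocket, 43.4 mm wide, 4 mm deep, 1.2 mm chamfer, is on a clamped cross slide: its centre has x = 0 here but y anywhere from -11 to +11 mm, the whole plate with it. This y is not measured: feel for it. The clamp slips above 60 N.
- tab (a point): middle of the upright aluminium push tab at the robot's end of the sliding stage, 66 mm above the worktop: 8 mm thick along x, 60 mm wide along y, its top 78 mm and its foot 34 mm above the worktop. It stands 71 mm from the stage point towards the robot and moves with the stage; pushing it along +x drives the stage in.
- silt: bystander: glass beaker of muddy water, 99 mm across, 124 mm tall, on the left behind the pellet; origin at the centre of its foot
- boat: bystander: white square plastic weighing boat, 78 mm, 19 mm tall, beyond the pellet; origin at the centre of its foot
- jar: bystander: dark jar with black lid, 68 mm across, 106 mm tall, right of the analyser; origin at the centre of its foot
Things that resemble listed ones, but are neither listed nor needed, are in the scene too. Of the things like the part that bears pellet_center, leave any that is orange; of the rest the smaller one is meant.

How it is judged:
By the outcome, as a careful person would: the job done as asked, in the order asked, and still so for the second after the job is handed in, with the robot touching nothing.
It also fails if it takes over 64 s, if anything falls off the work surface, if the arm or the gripper's body presses on something with over 40 N, if the wrist force passes 120 N, or if a joint passes its speed limit or range.

## Robot

A 7-joint arm with a two-finger parallel gripper is mounted at the origin on a cart in front of the work surface, level with it; the furniture and walls round the work are solid. World frame = base frame: x ahead of the robot, y to its left, z up, the work surface at z = 0. Lengths are in m, angles in degrees, forces in N, time in s.
With the tool pointing down it reaches from about 0.425 to 0.875 m from the base axis. Payload 4.7 kg.
Tool frame: the origin (TCP) lies on the centre line of the jaws, within the pads' length; the fingertips stand 8 mm ahead of it and the grasp point (between the pads) lies 11 mm behind it; z points along the fingers, y is the direction in which the jaws open and shut (so a half turn about z gives the same grasp; the last joint's range is limited). The gripper opens to 87 mm and grips with 3 to 60 N. Pads are 19 mm wide; open, the fingers measure 117 mm over their backs; the gripper's body (75 mm by 190 mm) begins 51 mm behind the grasp point.
Start: joints at [-75.109, 18.392, -4.016, 83.108, 1.295, 78.541, -3.26], TCP at [0.158, 0.63, 0.231] pointing down, gripper open.
Joint ranges: [-163.93, 163.93], [-17.29, 119.83], [-79.2, 71.16], [3.27, 140.29], [-89.18, 269.18], [5.43, 117.66], [-154.24, 154.24]. Speed limits (degrees/s): [147.25, 147.25, 180, 180, 180, 180, 180].

## Interface

Orientations are given as [roll, pitch, yaw] about the fixed x, y, z axes, in that order (R = Rz(yaw) Ry(pitch) Rx(roll)).
In Python, from cell import status, vision, workorder gives the robot as it stands.
- The arm moves only by the tool step_arm, never from a script. Its argument "series" is a list of rows, each an object of numbers: "ax", "ay", "az": the turn, a rotation vector about the world's x, y, z in degrees; "x", "y", "z": the shift along the world's x, y, z in m; "claw": the opening in per cent of the stroke, from 0 (shut) to 100 (fully open). In form: [{"ax": .., "ay": .., "az": .., "x": .., "y": .., "z": .., "claw": ..}, ...]. A call has 1 to 12 rows; each row is the pose to reach, as a shift and turn from the pose commanded when the call began; what a row does not reach only later rows make up. A row lasts 1/10 s, in which the tool goes at most 50 mm and 8.59 degrees, less where a joint would pass 70% of its speed; a pose out of reach is approached as far as the arm can. A call with a gripper value outside its range is refused whole. The fingers move at their own pace and stop on an object; "squeeze" is the grip in N (left out, the last holds). Time passes only in rows, so rows that repeat a pose let the fingers close. It gives the time, the measured TCP pose, the force and the opening at its end, in the units of the state.
- status.get_obs(): the state, without advancing time (a new reading comes with each control period).
- vision.read_camera(name): name is "side" or "top"; returns the picture (384x512x3 uint8, red, green, blue); there is no depth.
- vision.camera_params(name): a dict with "fovy" (degrees; the focal length in pixels is half the picture's height over the tangent of half this angle, whatever the lens; pixels are square), "cx", "cy" (the principal point, pixels), "eye" and "orientation" of the camera in the world. Camera axes: x right, y down, z forward; pixel columns grow to the right and rows downward; lengths in m; the calibration is good to about 2 mm. A picture is of the moment at which its call begins. camera_params takes no time and is no camera call.
- workorder.sign_off(): hands the job in, once; it reports no verdict.
The state is a dict: "time_s": time; "qpos": joint angles; "joint_velocities": joint speeds; "effort": joint torques, N m; "tool_pos": TCP position; "tool_rot": TCP orientation; "force": force on the tool from outside, world axes, zero at the start; "wrist_torque": the same for the moment, N m; "grip_width": finger opening in m.
Only numpy, scipy, OpenCV 4.12 (cv2) and the standard library are available. Lean on these libraries where they do the work, as an engineer would, in place of code of your own. Each camera call takes 0.05 s, during which the arm holds its last target.

## Working session

There is one attempt and no reset: what is moved stays moved. The work goes in short steps, Python scripts to look and compute and a tool call to move; the robot and the scene stay as the last step left them, time stands still between calls to the robot, and variables do not carry over. Pictures are saved under pics/ and viewed, and the job is handed in when it is done.

Besides the shell and the picture viewer there is one more tool, called after "Call:" as name([rows], argument=value, ...), one row to a line, values as JSON. step_arm: Moves the arm, as the interface text tells. Its arguments: {"type":"object","properties":{"series":{"type":"array"},"squeeze":{"type":"number"}},"required":["series"]}

```bash
mkdir -p pics; ls; python3 - <<'E'
from cell import status, vision, workorder
import cv2
for n in("side","top"):
    im=vision.read_camera(n); cv2.imwrite(f"pics/{n}0.png",cv2.resize(im[:,:,::-1],None,fx=1.5,fy=1.5,interpolation=cv2.INTER_CUBIC)); print(vision.camera_params(n))
print(status.get_obs())
E
```

```text
pics
{'fovy': 51.223894516120495, 'cx': 247.56605758589262, 'cy': 192.8076974369228, 'eye': array([0.81086778, 0.66817742, 0.74398684]), 'orientation': array([-136.89270119,   -0.5791615 ,  157.42372828])}
{'fovy': 57.933282570750016, 'cx': 254.75895850919235, 'cy': 197.8676965804265, 'eye': array([0.49820327, 0.08043105, 0.93240552]), 'orientation': array([-177.43376889,    0.42115016,  -89.58585213])}
{'time_s': 0.1, 'qpos': array([-75.10944132,  18.43544085,  -4.01590145,  83.16904279,
         1.2953826 ,  78.5396104 ,  -3.26145404]), 'joint_velocities': array([-0.03917486, -0.10893101, -0.02838407, -0.15573416, -0.03029968,
       -0.06547415, -0.01139783]), 'effort': array([ 3.02484796e-04, -4.92567337e+01, -4.05407259e-01, -3.13400638e+01,
       -6.41111378e-02,  3.94156168e-02,  1.03618809e-04]), 'tool_pos': array([0.15808722, 0.6299845 , 0.22955388]), 'tool_rot': array([-1.79901161e+02,  5.70065736e-03,  1.65918039e+02]), 'force': array([-0.2601373 ,  0.35038902, -0.08476545]), 'wrist_torque': array([-0.03719607, -0.00996164, -0.03498276]), 'grip_width': 0.08720060252230127}
```

View pics/side0.png

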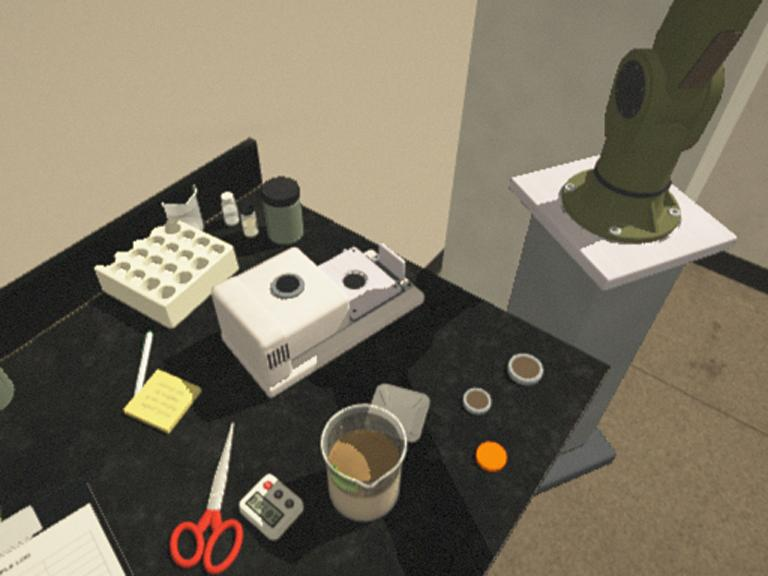

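View pics/top0.png

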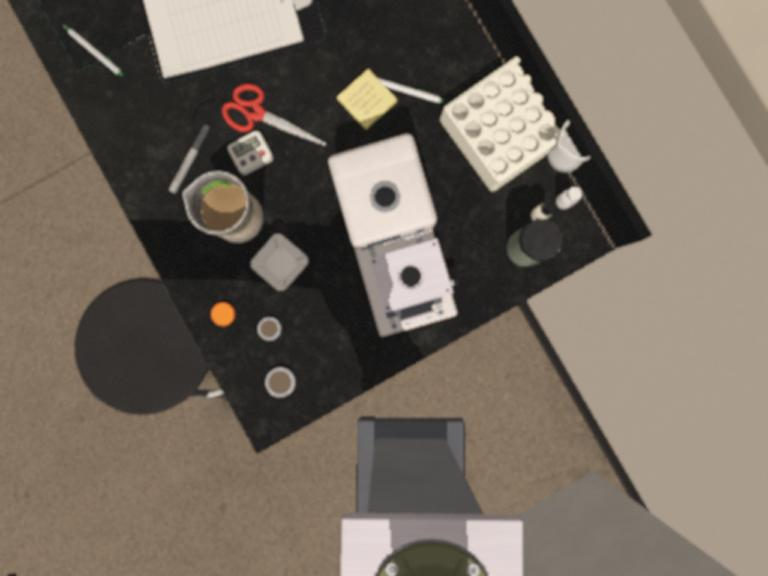

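The side view shows the two grey pellets (small one at about (477,401), large one at about (525,369), in the 1.5x picture), the orange disc at (491,457), and the stage and pocket near (354,281). In the top view the small pellet is at (268,328), the large one at (280,382), the pocket at (410,275) and the tab near (425,318). Next I'll look at enlarged crops.

```bash
python3 - <<'E'
import cv2
from cell import vision
t=vision.read_camera("top")[:,:,::-1]; s=vision.read_camera("side")[:,:,::-1]
cv2.imwrite("pics/t_raw.png",t);cv2.imwrite("pics/s_raw.png",s)
def crop(im,x0,y0,x1,y1,f,n):
    c=cv2.resize(im[y0:y1,x0:x1],None,fx=f,fy=f,interpolation=cv2.INTER_CUBIC)
    for i in range(x0,x1,10): cv2.putText(c,str(i),((i-x0)*f,8),0,.3,(0,255,255)); cv2.line(c,((i-x0)*f,10),((i-x0)*f,14),(0,255,255))
    for i in range(y0,y1,10): cv2.putText(c,str(i),(0,(i-y0)*f+4),0,.3,(0,255,255)); 
    cv2.imwrite(n,c)
crop(t,215,85,315,160,8,"pics/t_stage.png")
crop(t,215,150,315,225,8,"pics/t_stage2.png")
crop(t,130,180,230,255,8,"pics/t_pel.png")
crop(s,140,155,290,265,5,"pics/s_stage.png")
crop(s,290,225,370,285,8,"pics/s_pel.png")
E
```

```text
(no output)
```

View pics/t_stage2.png

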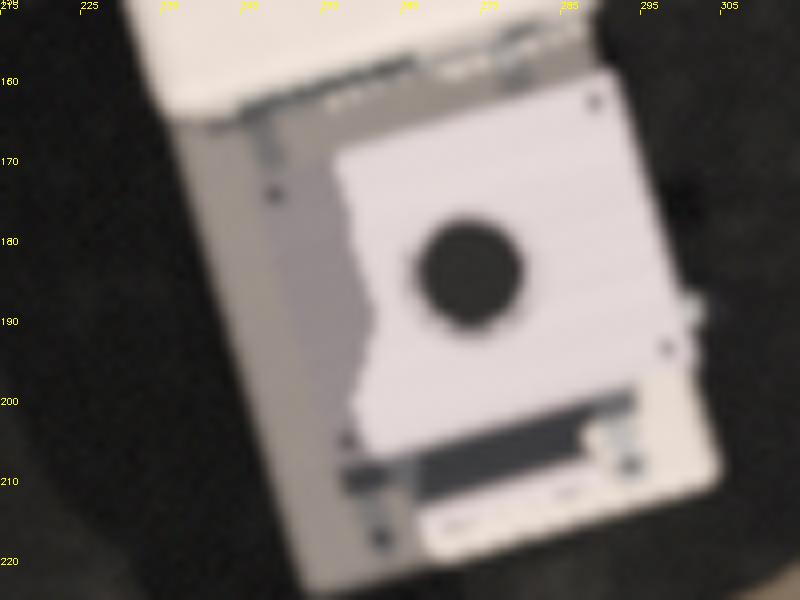

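View pics/t_stage.png

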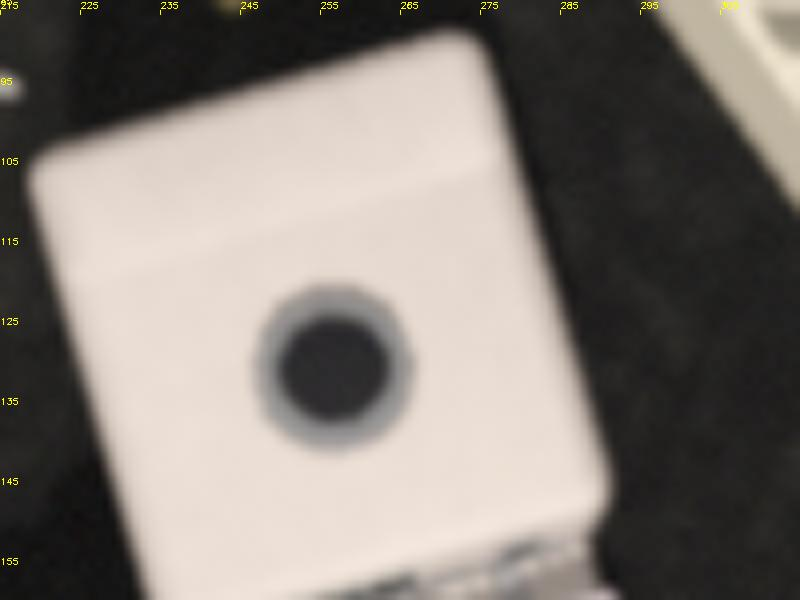

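View pics/t_pel.png

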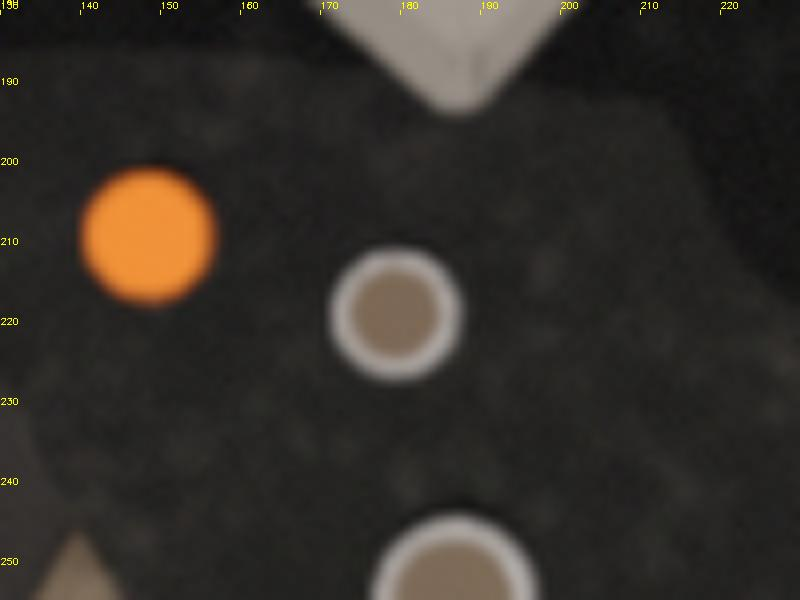

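View pics/s_stage.png

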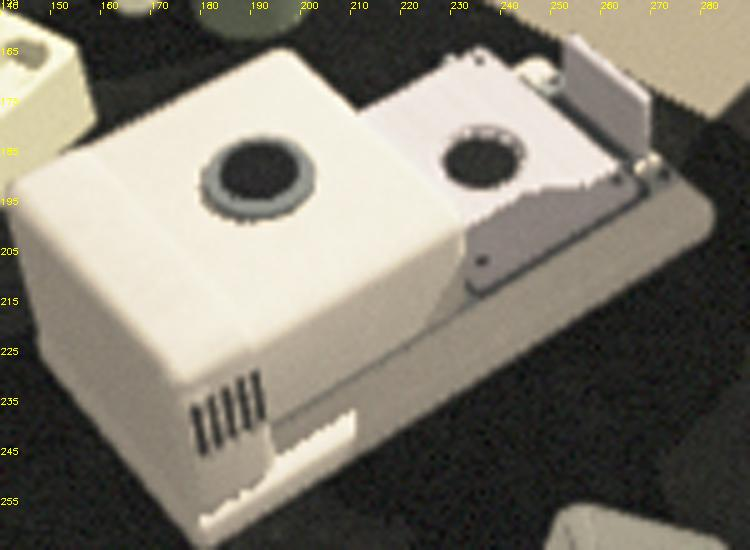

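View pics/s_pel.png

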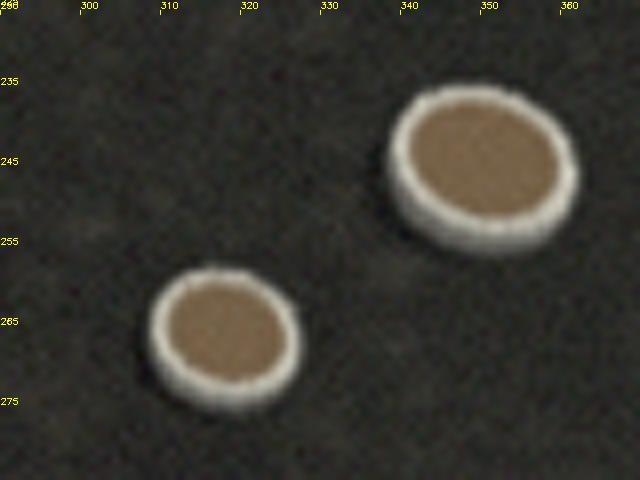

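The crops show the small pellet's ring centre at top (179.5,219) and side (318,266). The pocket's dark hole is centred at top (273.7,184.1) and side (236.5,187.4). The plate's four screws are at top (249.4,174.4), (289.6,162.9), (298.5,193.4) and (258.4,205).

```bash
cat > h.py <<'E'
import numpy as np
from scipy.spatial.transform import Rotation as R
from cell import vision
def ray(n,u,v):
    p=vision.camera_params(n); f=192/np.tan(np.radians(p['fovy']/2))
    d=R.from_euler('xyz',p['orientation'],degrees=True).apply([(u-p['cx'])/f,(v-p['cy'])/f,1]); return p['eye'],d
def at(n,u,v,z):
    e,d=ray(n,u,v); return e+d*(z-e[2])/d[2]
def proj(n,P):
    p=vision.camera_params(n); f=192/np.tan(np.radians(p['fovy']/2))
    q=R.from_euler('xyz',p['orientation'],degrees=True).inv().apply(np.array(P)-p['eye']); return q[...,0]/q[...,2]*f+p['cx'],q[...,1]/q[...,2]*f+p['cy']
E
python3 - <<'E'
from h import *
np.set_printoptions(precision=4,suppress=True)
print("pel",at("top",179.5,219,.008),at("side",318.1,265.5,.008))
T=lambda u,v:(215+u/8,150+v/8); S=lambda u,v:(140+u/5,155+v/5)
for z in(.053,.049):print("hole",at("top",*T(469,273),z),at("side",*S(482,162),z))
sc=[at("top",*T(*q),.053) for q in((275,195),(597,103),(668,347),(347,440))]
print(np.array(sc),np.mean(sc,0)); a=sc[1]-sc[2];b=sc[0]-sc[3]; print(np.degrees(np.arctan2(a[1],a[0])),np.degrees(np.arctan2(b[1],b[0])),np.linalg.norm(a),np.linalg.norm(b))
for q in((251,181),(612,70),(700,359),(339,470)):print("plate",at("top",*T(*q),.053))
for q in((482,62),(620,180),(643,190),(483,262)):print("side screws",at("side",*S(*q),.053))
for q in((485,297),(714,222)):print("bed corner side",at("side",*S(*q),.0))
for q in ((418,515),(605,462),(440,562)): print("tab top?",at("top",*T(*q),.078))
for q in ((570,33),(650,95)): print("tab side top",at("side",*S(*q),.078))
for q in ((165,115),(312,595),(722,475)): print("bed top",at("top",*T(*q),.028))
print("head circle",at("top",215+333/8,85+367/8,.125),at("side",*S(258,175),.125))
E
```

```text
pel [0.4818 0.2877 0.008 ] [0.4809 0.2902 0.008 ]
hole [0.5729 0.0395 0.053 ] [0.5741 0.0472 0.053 ]
hole [0.5732 0.0393 0.049 ] [0.5727 0.0436 0.049 ]
[[ 0.5973  0.1013  0.053 ]
 [ 0.6274 -0.001   0.053 ]
 [ 0.5497 -0.0237  0.053 ]
 [ 0.5195  0.0779  0.053 ]] [0.5735 0.0386 0.053 ]
16.299741212350742 16.763553657616804 0.08092588290369968 0.08126846080447651
plate [0.6018 0.109  0.053 ]
plate [ 0.638  -0.0057  0.053 ]
plate [ 0.546  -0.0339  0.053 ]
plate [0.51   0.0804 0.053 ]
side screws [ 0.5485 -0.0176  0.053 ]
side screws [0.5177 0.0828 0.053 ]
side screws [0.5102 0.0928 0.053 ]
side screws [0.5969 0.1064 0.053 ]
bed corner side [0.5878 0.0845 0.    ]
bed corner side [0.4633 0.0821 0.    ]
tab top? [0.496 0.056 0.078]
tab top? [ 0.5127 -0.0014  0.078 ]
tab top? [0.4816 0.0491 0.078 ]
tab side top [0.5103 0.0041 0.078 ]
tab side top [0.4921 0.0585 0.078 ]
bed top [0.6263 0.1382 0.028 ]
bed top [0.4697 0.0888 0.028 ]
bed top [ 0.5096 -0.0443  0.028 ]
head circle [0.692  0.0834 0.125 ] [0.6899 0.0834 0.125 ]
```

Call:
step_arm([
  {"x": 0.03, "y": -0.03, "z": 0, "az": 6, "claw": 62},
  {"x": 0.06, "y": -0.063, "az": 12, "claw": 62},
  {"x": 0.09, "y": -0.095, "az": 18, "claw": 62},
  {"x": 0.12, "y": -0.127, "az": 24, "claw": 62},
  {"x": 0.15, "y": -0.158, "az": 30.6, "claw": 62},
  {"x": 0.18, "y": -0.19, "az": 30.6, "claw": 62},
  {"x": 0.21, "y": -0.222, "az": 30.6, "claw": 62},
  {"x": 0.24, "y": -0.253, "az": 30.6, "z": -0.02, "claw": 62},
  {"x": 0.27, "y": -0.285, "az": 30.6, "z": -0.04, "claw": 62},
  {"x": 0.3, "y": -0.317, "az": 30.6, "z": -0.06, "claw": 62},
  {"x": 0.323, "y": -0.341, "az": 30.6, "z": -0.08, "claw": 62},
  {"x": 0.323, "y": -0.341, "az": 30.6, "z": -0.1, "claw": 62},
], squeeze=10)

```text
invalid input
```

Call:
step_arm([
  {"claw": 62},
  {"claw": 62},
])

```text
invalid input
```

```bash
python3 - <<'E'
import cv2
from cell import vision,status
for n in("top","side"):
    im=vision.read_camera(n)[:,:,::-1]; cv2.imwrite(f"pics/{n}1.png",im)
t=cv2.imread("pics/top1.png")[150:270,110:270];s=cv2.imread("pics/side1.png")[180:300,250:410]
cv2.imwrite("pics/c1.png",cv2.resize(cv2.vconcat([t,s]),None,fx=2.5,fy=2.5,interpolation=cv2.INTER_CUBIC))
o=status.get_obs();print(o['tool_pos'],o['tool_rot'],o['force'],o['grip_width'],o['qpos'])
E
```

```text
[0.15817232 0.63028458 0.23021092] [-1.79965065e+02  3.59104448e-03  1.65917952e+02] [-0.03939862  0.51366684 -0.12061223] 0.08709916386262125 [-75.10686588  18.40826426  -4.01681412  83.1292517    1.29508676
  78.54259922  -3.25888696]
```

View pics/c1.png

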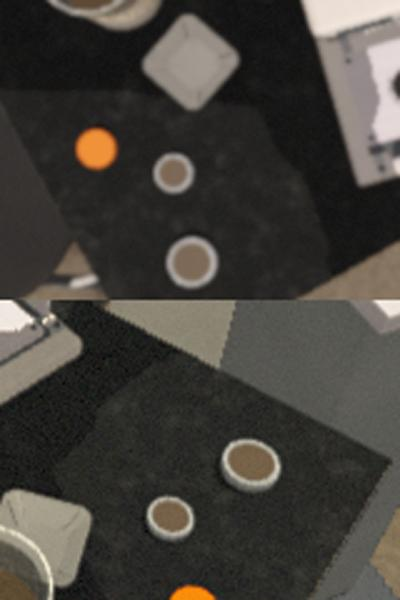

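The arm hasn't moved because both calls were refused: each row needs every key. I'll send it again with all of them.

Call:
step_arm([
  {"ax": 0, "ay": 0, "az": 6, "x": 0.03, "y": -0.03, "z": 0, "claw": 62},
  {"ax": 0, "ay": 0, "az": 12, "x": 0.06, "y": -0.063, "z": 0, "claw": 62},
  {"ax": 0, "ay": 0, "az": 18, "x": 0.09, "y": -0.095, "z": 0, "claw": 62},
  {"ax": 0, "ay": 0, "az": 24, "x": 0.12, "y": -0.127, "z": 0, "claw": 62},
  {"ax": 0, "ay": 0, "az": 30.6, "x": 0.15, "y": -0.158, "z": 0, "claw": 62},
  {"ax": 0, "ay": 0, "az": 30.6, "x": 0.18, "y": -0.19, "z": 0, "claw": 62},
  {"ax": 0, "ay": 0, "az": 30.6, "x": 0.21, "y": -0.222, "z": 0, "claw": 62},
  {"ax": 0, "ay": 0, "az": 30.6, "x": 0.24, "y": -0.253, "z": -0.02, "claw": 62},
  {"ax": 0, "ay": 0, "az": 30.6, "x": 0.27, "y": -0.285, "z": -0.04, "claw": 62},
  {"ax": 0, "ay": 0, "az": 30.6, "x": 0.3, "y": -0.317, "z": -0.06, "claw": 62},
  {"ax": 0, "ay": 0, "az": 30.6, "x": 0.323, "y": -0.341, "z": -0.08, "claw": 62},
  {"ax": 0, "ay": 0, "az": 30.6, "x": 0.323, "y": -0.341, "z": -0.1, "claw": 62},
], squeeze=10)

```text
time_s: 1.5
tool_pos: [0.4855, 0.2836, 0.1301]
tool_rot: [-179.8, 0.1, -164.0]
force: [0.1, -1.0, -0.1]
grip_width: 0.0541
```

Call:
step_arm([
  {"ax": 0, "ay": 0, "az": 0, "x": 0, "y": 0, "z": 0, "claw": 62},
  {"ax": 0, "ay": 0, "az": 0, "x": 0, "y": 0, "z": 0, "claw": 62},
])

```text
time_s: 1.7
tool_pos: [0.4806, 0.2902, 0.1308]
tool_rot: [180.0, -0.0, -163.4]
force: [-0.6, -0.3, 0.5]
grip_width: 0.0539
```

```bash
python3 - <<'E'
import cv2
from cell import vision,status
for n in("top","side"):
    im=vision.read_camera(n)[:,:,::-1]; cv2.imwrite(f"pics/{n}1.png",im)
t=cv2.imread("pics/top1.png")[150:270,110:270];s=cv2.imread("pics/side1.png")[180:300,250:410]
cv2.imwrite("pics/c2.png",cv2.resize(cv2.vconcat([t,s]),None,fx=2.5,fy=2.5,interpolation=cv2.INTER_CUBIC))
o=status.get_obs();print(o['time_s'],o['tool_pos'],o['tool_rot'],o['force'],o['grip_width'],o['qpos'])
E
```

```text
1.8 [0.48113895 0.29102532 0.13188837] [ 1.79934994e+02  1.00050292e-01 -1.63362883e+02] [-0.25260759  0.39802915 -0.0045855 ] 0.05394863936207862 [-42.97232496  11.64967166  10.24015389 103.37843694  -2.30680017
  65.05591626  74.66753962]
```

View pics/c2.png

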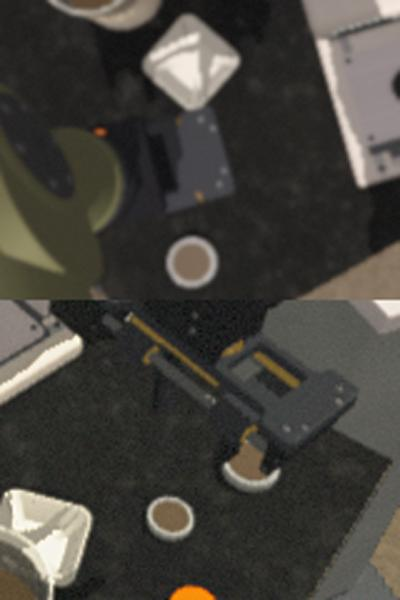

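The top view shows the gripper over the small pellet and clear of the boat. The side view shows the pellet still free at crop (170,518). Going down to grasp it.

Call:
step_arm([
  {"ax": 0, "ay": 0, "az": 0, "x": 0, "y": 0, "z": -0.03, "claw": 62},
  {"ax": 0, "ay": 0, "az": 0, "x": 0, "y": 0, "z": -0.06, "claw": 62},
  {"ax": 0, "ay": 0, "az": 0, "x": 0, "y": 0, "z": -0.085, "claw": 62},
  {"ax": 0, "ay": 0, "az": 0, "x": 0, "y": 0, "z": -0.1, "claw": 62},
  {"ax": 0, "ay": 0, "az": 0, "x": 0, "y": 0, "z": -0.11, "claw": 62},
  {"ax": 0, "ay": 0, "az": 0, "x": 0, "y": 0, "z": -0.11, "claw": 62},
  {"ax": 0, "ay": 0, "az": 0, "x": 0, "y": 0, "z": -0.11, "claw": 62},
])

```text
time_s: 2.5
tool_pos: [0.4819, 0.2901, 0.0216]
tool_rot: [180.0, 0.1, -163.5]
force: [0.1, 2.0, -0.1]
grip_width: 0.0543
```

```bash
python3 - <<'E'
import cv2,numpy as np
from cell import vision,status
P=[status.get_obs()['tool_pos']]
for n in("top","side"):
    im=vision.read_camera(n)[:,:,::-1]; cv2.imwrite(f"pics/{n}2.png",im);P.append(status.get_obs()['tool_pos'])
s=cv2.imread("pics/side2.png")[220:300,270:370]
cv2.imwrite("pics/c3.png",cv2.resize(s,None,fx=6,fy=6,interpolation=cv2.INTER_CUBIC))
print(np.array(P))
E
```

```text
[[0.48190623 0.29012877 0.02164247]
 [0.48215487 0.29022455 0.02194707]
 [0.48215968 0.29015451 0.02195798]]
```

View pics/c3.png

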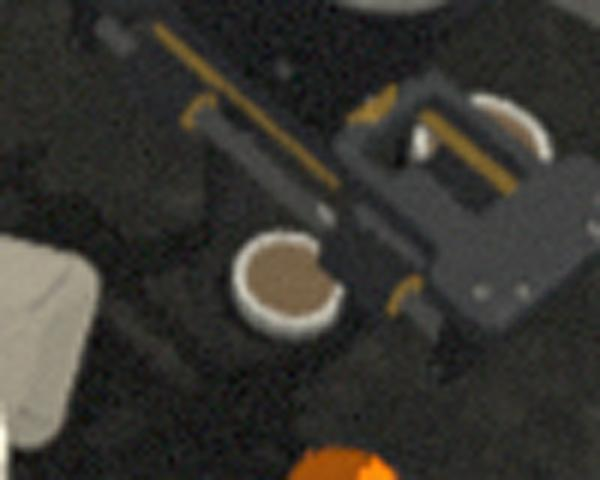

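```bash
python3 - <<'E'
from h import *
c=np.array([.482,.290,.0136]); j=np.array([-.284,.959,0])
for k in(-.042,-.027,0,.027,.042):
  for z in(0,.06):
    u,v=proj("side",c+j*k+[0,0,z]); print(k,z,(u-270)*6,(v-220)*6)
u,v=proj("side",[.481,.289,.008]);print((u-270)*6,(v-220)*6)
for p in([.482,.290,.0836],):
  u,v=proj("top",p);print(u,v)
E
python3 -c "
import cv2
t=cv2.imread('pics/top2.png')[160:260,120:240]
cv2.imwrite('pics/c4.png',cv2.resize(t,None,fx=6,fy=6,interpolation=cv2.INTER_CUBIC))"
```

```text
-0.042 0 205.15801240797782 188.79402924294737
-0.042 0.06 224.6664107293475 89.56532234213375
-0.027 0 234.24095990704438 215.54673019452127
-0.027 0.06 255.47025974624717 116.78682824134893
0 0 287.93606535830463 264.93956077838527
0 0.06 312.4191862377386 167.11286177019844
0.027 0 343.43579238143843 315.9924191584224
0.027 0.06 371.3867185329541 219.22274671852892
0.042 0 375.0825513633331 345.1035083682191
0.042 0.06 405.05859395763457 248.9787410102715
286.84115033210276 270.4667763154645
171.62832065952853 219.42141548065226
```

View pics/c4.png

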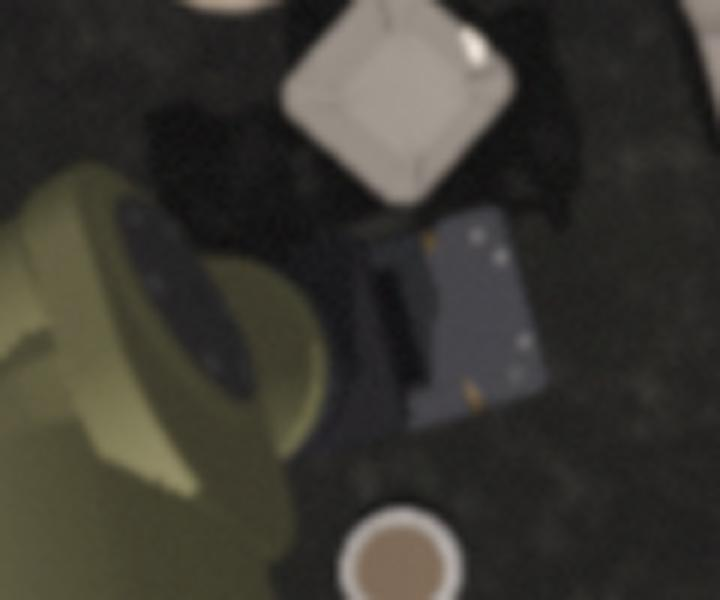

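The side view matches the projection, with the pellet between the fingertips at crop (290,280). I'll descend to about 2 mm fingertip clearance and close.

Call:
step_arm([
  {"ax": 0, "ay": 0, "az": 0, "x": 0, "y": 0, "z": -0.006, "claw": 62},
  {"ax": 0, "ay": 0, "az": 0, "x": 0, "y": 0, "z": -0.0115, "claw": 62},
  {"ax": 0, "ay": 0, "az": 0, "x": 0, "y": 0, "z": -0.0115, "claw": 62},
  {"ax": 0, "ay": 0, "az": 0, "x": 0, "y": 0, "z": -0.0115, "claw": 30},
  {"ax": 0, "ay": 0, "az": 0, "x": 0, "y": 0, "z": -0.0115, "claw": 30},
  {"ax": 0, "ay": 0, "az": 0, "x": 0, "y": 0, "z": -0.0115, "claw": 30},
  {"ax": 0, "ay": 0, "az": 0, "x": 0, "y": 0, "z": -0.0115, "claw": 30},
  {"ax": 0, "ay": 0, "az": 0, "x": 0, "y": 0, "z": -0.0115, "claw": 30},
], squeeze=10)

```text
time_s: 3.4
tool_pos: [0.4811, 0.2894, 0.009]
tool_rot: [-180.0, -0.0, -163.5]
force: [-0.3, -1.1, -0.7]
grip_width: 0.0393
```

Call:
step_arm([
  {"ax": 0, "ay": 0, "az": 0, "x": 0, "y": 0, "z": 0.02, "claw": 30},
  {"ax": 0, "ay": 0, "az": 0, "x": 0, "y": 0, "z": 0.05, "claw": 30},
  {"ax": 0, "ay": 0, "az": 0, "x": 0, "y": 0, "z": 0.08, "claw": 30},
  {"ax": 0, "ay": 0, "az": 0, "x": 0.01, "y": -0.0265, "z": 0.1, "claw": 30},
  {"ax": 0, "ay": 0, "az": 0, "x": 0.02, "y": -0.053, "z": 0.1, "claw": 30},
  {"ax": 0, "ay": 0, "az": 0, "x": 0.03, "y": -0.079, "z": 0.1, "claw": 30},
  {"ax": 0, "ay": 0, "az": 0, "x": 0.04, "y": -0.105, "z": 0.1, "claw": 30},
  {"ax": 0, "ay": 0, "az": 0, "x": 0.05, "y": -0.131, "z": 0.1, "claw": 30},
  {"ax": 0, "ay": 0, "az": 0, "x": 0.06, "y": -0.157, "z": 0.1, "claw": 30},
  {"ax": 0, "ay": 0, "az": 0, "x": 0.07, "y": -0.183, "z": 0.1, "claw": 30},
  {"ax": 0, "ay": 0, "az": 0, "x": 0.0805, "y": -0.2095, "z": 0.1, "claw": 30},
  {"ax": 0, "ay": 0, "az": 0, "x": 0.0805, "y": -0.2095, "z": 0.09, "claw": 30},
])

```text
time_s: 4.6
tool_pos: [0.5641, 0.0745, 0.1004]
tool_rot: [-179.8, 0.2, -163.9]
force: [-0.1, 0.4, -0.8]
grip_width: 0.0394
```

Call:
step_arm([
  {"ax": 0, "ay": 0, "az": 0, "x": 0, "y": 0, "z": -0.01, "claw": 30},
  {"ax": 0, "ay": 0, "az": 0, "x": 0, "y": 0, "z": -0.02, "claw": 30},
  {"ax": 0, "ay": 0, "az": 0, "x": 0, "y": 0, "z": -0.025, "claw": 30},
  {"ax": 0, "ay": 0, "az": 0, "x": 0, "y": 0, "z": -0.025, "claw": 30},
  {"ax": 0, "ay": 0, "az": 0, "x": 0, "y": 0, "z": -0.025, "claw": 30},
])

```text
time_s: 5.1
tool_pos: [0.5616, 0.0806, 0.074]
tool_rot: [180.0, -0.0, -163.4]
force: [0.4, 0.0, -1.1]
grip_width: 0.0394
```

```bash
cat > look.py <<'E'
import cv2,sys,numpy as np
from cell import vision,status
k=sys.argv[1]
out=[]
for n,(x0,y0,x1,y1) in(("top",(205,140,325,230)),("side",(170,150,290,240))):
    im=vision.read_camera(n)[:,:,::-1]; cv2.imwrite(f"pics/{n}_{k}.png",im)
    cv2.imwrite(f"pics/{n}c_{k}.png",cv2.resize(im[y0:y1,x0:x1],None,fx=6,fy=6,interpolation=cv2.INTER_CUBIC))
o=status.get_obs();print(o['time_s'],o['tool_pos'],o['tool_rot'],o['force'],o['wrist_torque'],o['grip_width'],o['qpos'])
E
python3 look.py 5
```

```text
5.2 [0.56201426 0.08039467 0.07453775] [ 1.79995223e+02  5.23764922e-02 -1.63449425e+02] [-0.52270247 -0.91740071 -0.82605417] [0.02115698 0.00389423 0.01262211] 0.0391371202020523 [-26.72209945  16.10276953  18.28857811 105.85213225  -5.84747266
  58.90013471 100.46832678]
```

View pics/sidec_5.png

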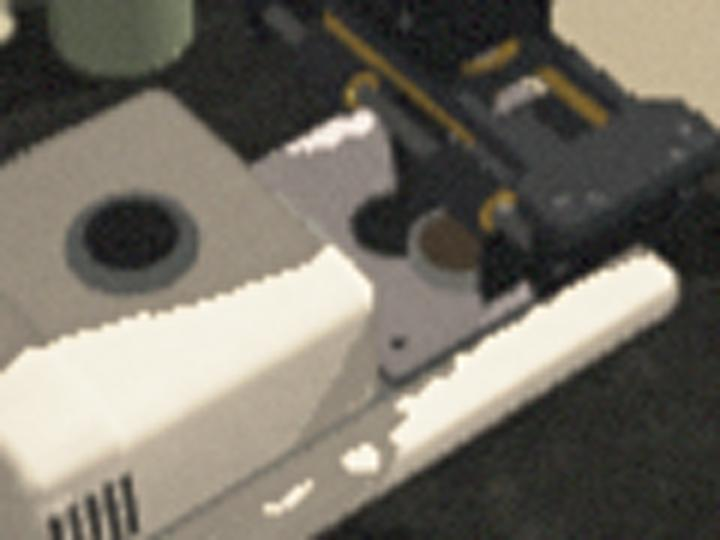

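View pics/topc_5.png

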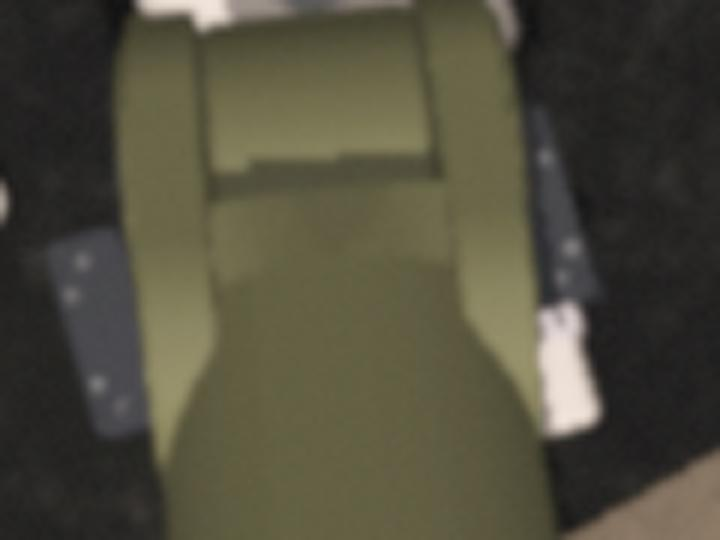

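The side view shows the pellet held just above the plate, left of the pocket: ring at crop (448,245), pocket hole at (385,222). In the top view the arm hides both.

```bash
python3 - <<'E'
from h import *
import cv2
np.set_printoptions(precision=4,suppress=True)
print(at("side",170+448/6,150+245/6,.0725))
im=cv2.imread("pics/side_5.png"); im=cv2.resize(im[150:240,170:290],None,fx=6,fy=6,interpolation=cv2.INTER_CUBIC)
def circ(c,r,z,col):
    a=np.linspace(0,2*np.pi,60); P=np.c_[c[0]+r*np.cos(a),c[1]+r*np.sin(a),0*a+z]
    u,v=proj("side",P); cv2.polylines(im,[np.c_[(u+.5-170)*6,(v+.5-150)*6].astype(int)],True,col,1)
circ((.562,.0804),.02,.0725,(0,255,0)); circ((.562,.0804),.02,.0645,(0,128,0))
circ((.5735,.041),.0217,.053,(0,0,255))
circ((.5735,.045),.0217,.053,(255,255,0))
cv2.imwrite("pics/ov5.png",im)
E
```

```text
[0.5671 0.0821 0.0725]
```

View pics/ov5.png

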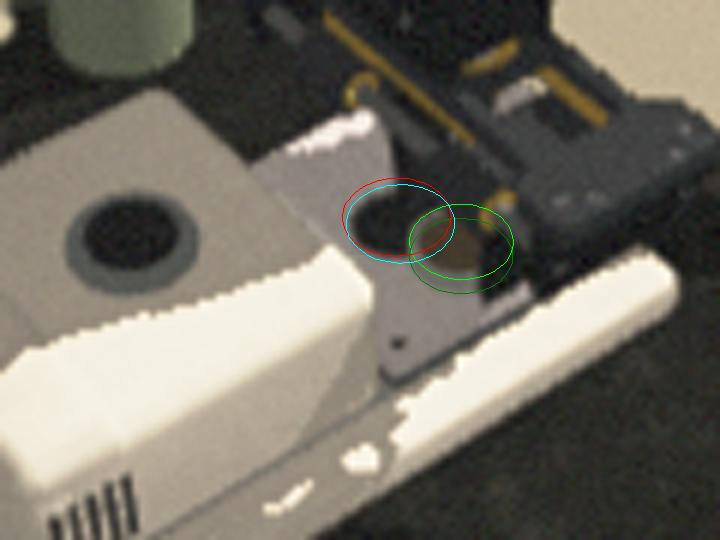

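Call:
step_arm([
  {"ax": 0, "ay": 0, "az": 0, "x": 0, "y": 0, "z": -0.004, "claw": 30},
  {"ax": 0, "ay": 0, "az": 0, "x": 0, "y": 0, "z": -0.008, "claw": 30},
  {"ax": 0, "ay": 0, "az": 0, "x": 0, "y": 0, "z": -0.009, "claw": 30},
  {"ax": 0, "ay": 0, "az": 0, "x": 0, "y": 0, "z": -0.009, "claw": 30},
])

```text
time_s: 5.6
tool_pos: [0.5614, 0.0799, 0.0647]
tool_rot: [180.0, -0.0, -163.5]
force: [0.5, 0.3, -0.9]
grip_width: 0.0392
```

Call:
step_arm([
  {"ax": 0, "ay": 0, "az": 0, "x": 0, "y": 0, "z": -0.001, "claw": 30},
  {"ax": 0, "ay": 0, "az": 0, "x": 0, "y": 0, "z": -0.001, "claw": 30},
  {"ax": 0, "ay": 0, "az": 0, "x": 0, "y": 0, "z": -0.001, "claw": 30},
])

```text
time_s: 5.9
tool_pos: [0.5617, 0.08, 0.0641]
tool_rot: [180.0, 0.0, -163.5]
force: [-0.3, -0.7, -1.0]
grip_width: 0.0399
```

Call:
step_arm([
  {"ax": 0, "ay": 0, "az": 0, "x": 0, "y": 0, "z": -0.001, "claw": 30},
  {"ax": 0, "ay": 0, "az": 0, "x": 0, "y": 0, "z": -0.001, "claw": 30},
  {"ax": 0, "ay": 0, "az": 0, "x": 0, "y": 0, "z": -0.001, "claw": 30},
])

```text
time_s: 6.2
tool_pos: [0.5617, 0.08, 0.0631]
tool_rot: [180.0, -0.0, -163.5]
force: [-0.5, -0.1, -1.1]
grip_width: 0.0393
```

Call:
step_arm([
  {"ax": 0, "ay": 0, "az": 0, "x": 0, "y": 0, "z": -0.001, "claw": 30},
  {"ax": 0, "ay": 0, "az": 0, "x": 0, "y": 0, "z": -0.001, "claw": 30},
  {"ax": 0, "ay": 0, "az": 0, "x": 0, "y": 0, "z": -0.001, "claw": 30},
])

```text
time_s: 6.5
tool_pos: [0.5617, 0.08, 0.0621]
tool_rot: [180.0, 0.0, -163.5]
force: [0.1, 0.2, -0.8]
grip_width: 0.0395
```

Call:
step_arm([
  {"ax": 0, "ay": 0, "az": 0, "x": 0, "y": 0, "z": -0.001, "claw": 30},
  {"ax": 0, "ay": 0, "az": 0, "x": 0, "y": 0, "z": -0.001, "claw": 30},
  {"ax": 0, "ay": 0, "az": 0, "x": 0, "y": 0, "z": -0.001, "claw": 30},
])

```text
time_s: 6.8
tool_pos: [0.5618, 0.08, 0.0619]
tool_rot: [180.0, 0.0, -163.5]
force: [-2.4, 0.4, 5.1]
grip_width: 0.0393
```

The pellet touched the plate at about 6 N. I'll unload, open to a loose cage of about 44 mm, and raise the fingertips a little off the plate.

Call:
step_arm([
  {"ax": 0, "ay": 0, "az": 0, "x": 0, "y": 0, "z": 0.0007, "claw": 30},
  {"ax": 0, "ay": 0, "az": 0, "x": 0, "y": 0, "z": 0.0007, "claw": 50},
  {"ax": 0, "ay": 0, "az": 0, "x": 0, "y": 0, "z": 0.0007, "claw": 50},
  {"ax": 0, "ay": 0, "az": 0, "x": 0, "y": 0, "z": 0.0015, "claw": 50},
  {"ax": 0, "ay": 0, "az": 0, "x": 0, "y": 0, "z": 0.0015, "claw": 50},
])

```text
time_s: 7.3
tool_pos: [0.5618, 0.08, 0.0626]
tool_rot: [180.0, 0.0, -163.5]
force: [0.1, -0.0, 1.0]
grip_width: 0.0432
```

```bash
python3 look.py 6
```

```text
7.4 [0.56171254 0.08002643 0.06255878] [ 1.79996828e+02  2.98639274e-03 -1.63477690e+02] [-0.5366353  -0.27817018 -1.35238766] [0.04076084 0.03244151 0.03014771] 0.04323750791725894 [-26.5595691   16.93646414  18.18128448 106.38813547  -6.18265309
  57.62467908 100.723809  ]
```

View pics/sidec_6.png

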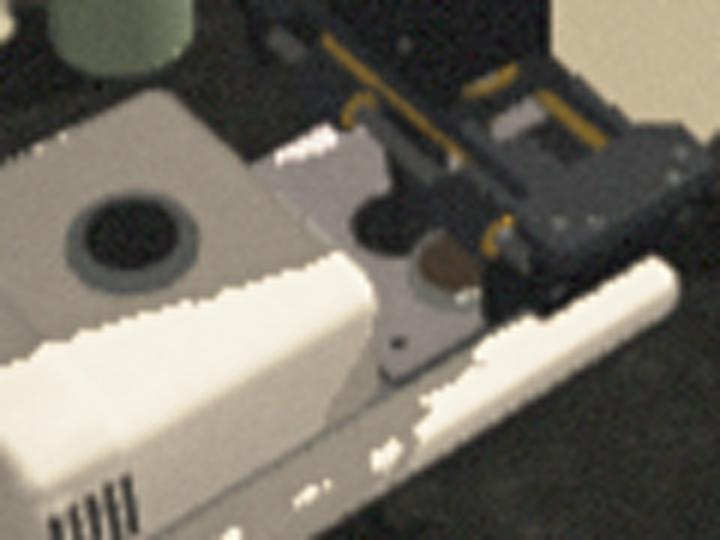

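The pellet lies flat on the plate inside the loose cage, at crop (447,265). I'll start sliding towards the pocket.

Call:
step_arm([
  {"ax": 0, "ay": 0, "az": 0, "x": 0.0006, "y": -0.0019, "z": 0, "claw": 50},
  {"ax": 0, "ay": 0, "az": 0, "x": 0.0011, "y": -0.0038, "z": 0, "claw": 50},
  {"ax": 0, "ay": 0, "az": 0, "x": 0.0017, "y": -0.0058, "z": 0, "claw": 50},
  {"ax": 0, "ay": 0, "az": 0, "x": 0.0023, "y": -0.0077, "z": 0, "claw": 50},
  {"ax": 0, "ay": 0, "az": 0, "x": 0.0028, "y": -0.0096, "z": 0, "claw": 50},
  {"ax": 0, "ay": 0, "az": 0, "x": 0.0034, "y": -0.0115, "z": 0, "claw": 50},
  {"ax": 0, "ay": 0, "az": 0, "x": 0.004, "y": -0.0134, "z": 0, "claw": 50},
  {"ax": 0, "ay": 0, "az": 0, "x": 0.0045, "y": -0.0153, "z": 0, "claw": 50},
  {"ax": 0, "ay": 0, "az": 0, "x": 0.0051, "y": -0.0173, "z": 0, "claw": 50},
  {"ax": 0, "ay": 0, "az": 0, "x": 0.0057, "y": -0.0192, "z": 0, "claw": 50},
  {"ax": 0, "ay": 0, "az": 0, "x": 0.0062, "y": -0.0211, "z": 0, "claw": 50},
  {"ax": 0, "ay": 0, "az": 0, "x": 0.0068, "y": -0.023, "z": 0, "claw": 50},
])

```text
time_s: 8.6
tool_pos: [0.5685, 0.0568, 0.0626]
tool_rot: [180.0, 0.0, -163.5]
force: [-0.2, -0.2, -0.7]
grip_width: 0.0435
```

```bash
python3 look.py 7
```

```text
8.7 [0.56857523 0.05649917 0.06259384] [-1.79988166e+02  9.54740841e-04 -1.63509970e+02] [ 0.09528623 -0.35191475 -0.03060204] [0.02684028 0.00829992 0.0231687 ] 0.04356619208033509 [-24.64748654  17.4299607   18.88144025 105.84592826  -6.56594725
  57.77674521 103.42640422]
```

View pics/sidec_7.png

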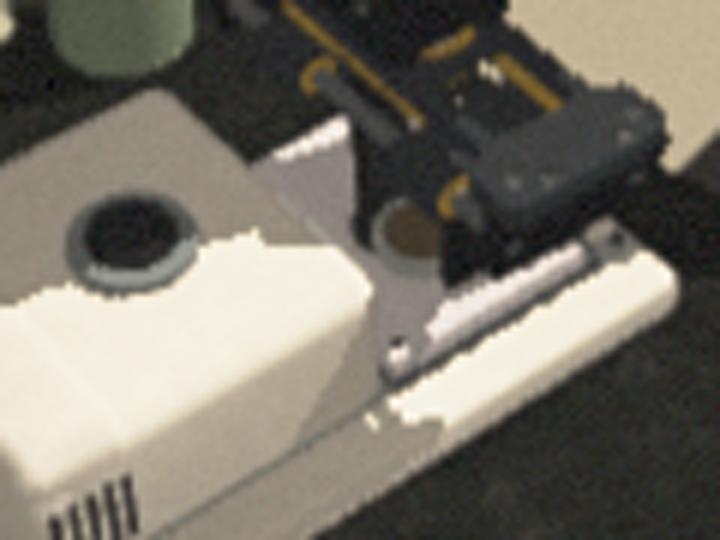

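Call:
step_arm([
  {"ax": 0, "ay": 0, "az": 0, "x": 0.0003, "y": -0.001, "z": 0, "claw": 50},
  {"ax": 0, "ay": 0, "az": 0, "x": 0.0006, "y": -0.002, "z": 0, "claw": 50},
  {"ax": 0, "ay": 0, "az": 0, "x": 0.0009, "y": -0.003, "z": 0, "claw": 50},
  {"ax": 0, "ay": 0, "az": 0, "x": 0.0012, "y": -0.004, "z": 0, "claw": 50},
  {"ax": 0, "ay": 0, "az": 0, "x": 0.0015, "y": -0.005, "z": 0, "claw": 50},
  {"ax": 0, "ay": 0, "az": 0, "x": 0.0018, "y": -0.006, "z": 0, "claw": 50},
  {"ax": 0, "ay": 0, "az": 0, "x": 0.0021, "y": -0.007, "z": 0, "claw": 50},
  {"ax": 0, "ay": 0, "az": 0, "x": 0.0024, "y": -0.008, "z": 0, "claw": 50},
  {"ax": 0, "ay": 0, "az": 0, "x": 0.0027, "y": -0.009, "z": 0, "claw": 50},
  {"ax": 0, "ay": 0, "az": 0, "x": 0.003, "y": -0.01, "z": 0, "claw": 50},
])

```text
time_s: 9.7
tool_pos: [0.5715, 0.0469, 0.0626]
tool_rot: [180.0, 0.0, -163.5]
force: [-0.2, 0.5, 0.6]
grip_width: 0.0437
```

Call:
step_arm([
  {"ax": 0, "ay": 0, "az": 0, "x": 0.0003, "y": -0.001, "z": 0, "claw": 50},
  {"ax": 0, "ay": 0, "az": 0, "x": 0.0006, "y": -0.002, "z": 0, "claw": 50},
  {"ax": 0, "ay": 0, "az": 0, "x": 0.0006, "y": -0.002, "z": 0, "claw": 50},
])

```text
time_s: 10.0
tool_pos: [0.5722, 0.0448, 0.0626]
tool_rot: [-180.0, 0.0, -163.5]
force: [-0.3, -0.4, 0.3]
grip_width: 0.0438
```

Call:
step_arm([
  {"ax": 0, "ay": 0, "az": 0, "x": 0.0002, "y": -0.0007, "z": 0, "claw": 50},
  {"ax": 0, "ay": 0, "az": 0, "x": 0.0004, "y": -0.0013, "z": 0, "claw": 50},
  {"ax": 0, "ay": 0, "az": 0, "x": 0.0004, "y": -0.0013, "z": 0, "claw": 50},
])

```text
time_s: 10.3
tool_pos: [0.5725, 0.0434, 0.0625]
tool_rot: [-180.0, -0.0, -163.5]
force: [-0.7, -0.4, 0.0]
grip_width: 0.0433
```

```bash
python3 look.py 8
```

```text
10.4 [0.57246257 0.04355316 0.06253603] [-1.79998967e+02 -4.07838415e-03 -1.63486267e+02] [ 0.08698211 -0.10393752 -0.0381675 ] [ 0.0161327   0.03641208 -0.03275818] 0.04357631794596368 [-23.56035683  17.77384577  19.24082262 105.46516758  -6.81904789
  57.88335578 104.97696045]
```

View pics/sidec_8.png

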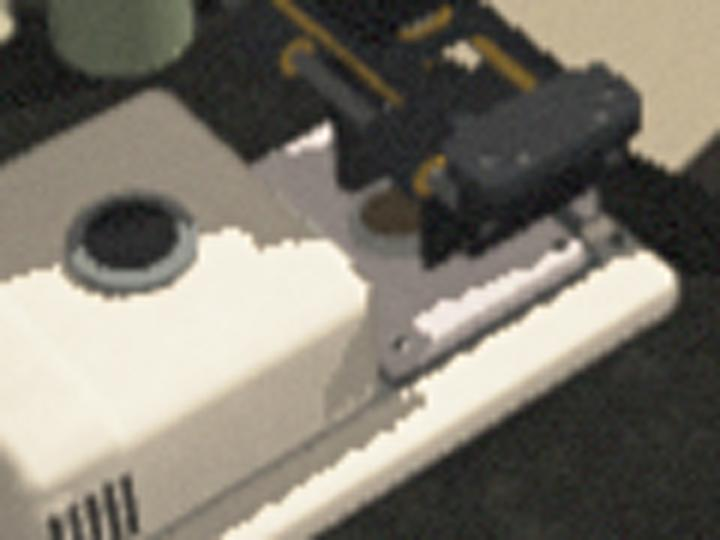

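The pellet is now at crop (392,215), coming over the pocket. I'll go on in small steps and watch the force.

Call:
step_arm([
  {"ax": 0, "ay": 0, "az": 0, "x": 0.0003, "y": -0.001, "z": 0, "claw": 50},
  {"ax": 0, "ay": 0, "az": 0, "x": 0.0003, "y": -0.001, "z": 0, "claw": 50},
])

```text
time_s: 10.6
tool_pos: [0.5728, 0.0425, 0.0626]
tool_rot: [-180.0, -0.0, -163.5]
force: [-0.9, -0.2, 0.0]
grip_width: 0.0431
```

Call:
step_arm([
  {"ax": 0, "ay": 0, "az": 0, "x": 0.0003, "y": -0.001, "z": 0, "claw": 50},
  {"ax": 0, "ay": 0, "az": 0, "x": 0.0003, "y": -0.001, "z": 0, "claw": 50},
])

```text
time_s: 10.8
tool_pos: [0.5731, 0.0415, 0.0626]
tool_rot: [-180.0, 0.0, -163.5]
force: [-0.3, -0.0, 0.8]
grip_width: 0.0434
```

Call:
step_arm([
  {"ax": 0, "ay": 0, "az": 0, "x": 0.0003, "y": -0.001, "z": 0, "claw": 50},
  {"ax": 0, "ay": 0, "az": 0, "x": 0.0003, "y": -0.001, "z": 0, "claw": 50},
])

```text
time_s: 11.0
tool_pos: [0.5735, 0.0405, 0.0626]
tool_rot: [180.0, 0.0, -163.5]
force: [0.3, 0.1, 0.1]
grip_width: 0.0437
```

Call:
step_arm([
  {"ax": 0, "ay": 0, "az": 0, "x": 0.0003, "y": -0.001, "z": 0, "claw": 50},
  {"ax": 0, "ay": 0, "az": 0, "x": 0.0003, "y": -0.001, "z": 0, "claw": 50},
])

```text
time_s: 11.2
tool_pos: [0.5738, 0.0396, 0.0626]
tool_rot: [180.0, 0.0, -163.5]
force: [-0.4, 0.7, 0.4]
grip_width: 0.0437
```

Call:
step_arm([
  {"ax": 0, "ay": 0, "az": 0, "x": 0.0003, "y": -0.001, "z": 0, "claw": 50},
  {"ax": 0, "ay": 0, "az": 0, "x": 0.0003, "y": -0.001, "z": 0, "claw": 50},
])

```text
time_s: 11.4
tool_pos: [0.574, 0.0385, 0.0626]
tool_rot: [180.0, 0.0, -163.5]
force: [0.5, -0.3, 0.4]
grip_width: 0.0436
```

```bash
python3 look.py 9
```

```text
11.5 [0.57403694 0.03859187 0.06261986] [-1.79999266e+02  6.32539115e-03 -1.63485331e+02] [-0.47338349  0.43180081  0.59790561] [0.0438085  0.04859763 0.03520054] 0.04373813232237988 [-23.14511566  17.90797484  19.37847994 105.30233064  -6.91613207
  57.92666466 105.55925982]
```

View pics/sidec_9.png

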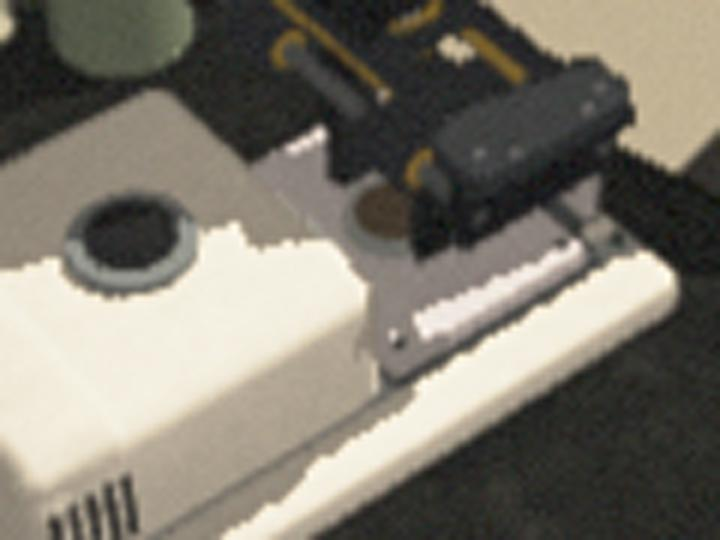

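Call:
step_arm([
  {"ax": 0, "ay": 0, "az": 0, "x": 0.0003, "y": -0.001, "z": 0, "claw": 50},
  {"ax": 0, "ay": 0, "az": 0, "x": 0.0003, "y": -0.001, "z": 0, "claw": 50},
])

```text
time_s: 11.7
tool_pos: [0.5743, 0.0377, 0.0626]
tool_rot: [180.0, 0.0, -163.5]
force: [0.2, -0.0, -0.1]
grip_width: 0.0435
```

Call:
step_arm([
  {"ax": 0, "ay": 0, "az": 0, "x": 0.0003, "y": -0.001, "z": 0, "claw": 50},
  {"ax": 0, "ay": 0, "az": 0, "x": 0.0003, "y": -0.001, "z": 0, "claw": 50},
])

```text
time_s: 11.9
tool_pos: [0.5743, 0.0374, 0.0625]
tool_rot: [179.9, -0.0, -163.5]
force: [-0.8, 1.8, -0.2]
grip_width: 0.0434
```

Call:
step_arm([
  {"ax": 0, "ay": 0, "az": 0, "x": 0.0003, "y": -0.001, "z": 0, "claw": 50},
  {"ax": 0, "ay": 0, "az": 0, "x": 0.0003, "y": -0.001, "z": 0, "claw": 50},
])

```text
time_s: 12.1
tool_pos: [0.5744, 0.0372, 0.0625]
tool_rot: [179.9, -0.0, -163.4]
force: [-2.5, 4.7, 1.4]
grip_width: 0.0436
```

Contact force rose to 5 N and motion stopped, as expected if the pellet has dropped and sits against the far wall. I'll back off and push the other way to check that it is captured.

Call:
step_arm([
  {"ax": 0, "ay": 0, "az": 0, "x": -0.0006, "y": 0.002, "z": 0, "claw": 50},
  {"ax": 0, "ay": 0, "az": 0, "x": -0.0012, "y": 0.004, "z": 0, "claw": 50},
  {"ax": 0, "ay": 0, "az": 0, "x": -0.0015, "y": 0.005, "z": 0, "claw": 50},
  {"ax": 0, "ay": 0, "az": 0, "x": -0.0018, "y": 0.006, "z": 0, "claw": 50},
  {"ax": 0, "ay": 0, "az": 0, "x": -0.0018, "y": 0.006, "z": 0, "claw": 50},
])

```text
time_s: 12.6
tool_pos: [0.5733, 0.0413, 0.0626]
tool_rot: [-180.0, 0.0, -163.5]
force: [-0.4, -0.7, -0.1]
grip_width: 0.0433
```

Call:
step_arm([
  {"ax": 0, "ay": 0, "az": 0, "x": -0.0003, "y": 0.001, "z": 0, "claw": 50},
  {"ax": 0, "ay": 0, "az": 0, "x": -0.0003, "y": 0.001, "z": 0, "claw": 50},
])

```text
time_s: 12.8
tool_pos: [0.5729, 0.0425, 0.0626]
tool_rot: [-180.0, 0.0, -163.5]
force: [1.1, -1.2, 0.2]
grip_width: 0.0435
```

Call:
step_arm([
  {"ax": 0, "ay": 0, "az": 0, "x": -0.0003, "y": 0.001, "z": 0, "claw": 50},
  {"ax": 0, "ay": 0, "az": 0, "x": -0.0003, "y": 0.001, "z": 0, "claw": 50},
])

```text
time_s: 13.0
tool_pos: [0.5725, 0.0437, 0.0626]
tool_rot: [180.0, 0.0, -163.5]
force: [0.3, -0.1, 0.4]
grip_width: 0.0438
```

Call:
step_arm([
  {"ax": 0, "ay": 0, "az": 0, "x": -0.0003, "y": 0.001, "z": 0, "claw": 50},
  {"ax": 0, "ay": 0, "az": 0, "x": -0.0003, "y": 0.001, "z": 0, "claw": 50},
])

```text
time_s: 13.2
tool_pos: [0.5722, 0.0444, 0.0626]
tool_rot: [-180.0, -0.0, -163.5]
force: [0.2, -0.9, 0.3]
grip_width: 0.0436
```

Call:
step_arm([
  {"ax": 0, "ay": 0, "az": 0, "x": -0.0003, "y": 0.001, "z": 0, "claw": 50},
  {"ax": 0, "ay": 0, "az": 0, "x": -0.0003, "y": 0.001, "z": 0, "claw": 50},
])

```text
time_s: 13.4
tool_pos: [0.572, 0.0446, 0.0626]
tool_rot: [-179.9, -0.0, -163.5]
force: [0.5, -2.6, 0.5]
grip_width: 0.0433
```

Travel between the two contacts was 7.2 mm, matching the predicted 7.1 mm (3.7 mm jaw gap plus 3.4 mm pocket play), so the pellet is captured in the pocket. I'll centre the jaws, lift and look.

Call:
step_arm([
  {"ax": 0, "ay": 0, "az": 0, "x": 0.0012, "y": -0.004, "z": 0, "claw": 50},
  {"ax": 0, "ay": 0, "az": 0, "x": 0.0012, "y": -0.004, "z": 0, "claw": 56},
  {"ax": 0, "ay": 0, "az": 0, "x": 0.0012, "y": -0.004, "z": 0, "claw": 56},
  {"ax": 0, "ay": 0, "az": 0, "x": 0.0012, "y": -0.004, "z": 0.01, "claw": 56},
  {"ax": 0, "ay": 0, "az": 0, "x": 0.0012, "y": -0.004, "z": 0.03, "claw": 56},
  {"ax": 0, "ay": 0, "az": 0, "x": 0.0012, "y": -0.004, "z": 0.06, "claw": 56},
  {"ax": 0, "ay": 0, "az": 0, "x": 0.0012, "y": -0.004, "z": 0.09, "claw": 30},
  {"ax": 0, "ay": 0, "az": 0, "x": -0.03, "y": -0.03, "z": 0.1, "claw": 0},
  {"ax": 0, "ay": 0, "az": 0, "x": -0.06, "y": -0.03, "z": 0.1, "claw": 0},
  {"ax": 0, "ay": 0, "az": 0, "x": -0.09, "y": -0.035, "z": 0.1, "claw": 0},
  {"ax": 0, "ay": 0, "az": 0, "x": -0.1, "y": -0.035, "z": 0.1, "claw": 0},
  {"ax": 0, "ay": 0, "az": 0, "x": -0.1, "y": -0.035, "z": 0.1, "claw": 0},
])

```text
time_s: 14.6
tool_pos: [0.4715, 0.0111, 0.1634]
tool_rot: [179.9, 0.1, -163.5]
force: [0.3, 0.2, 0.6]
grip_width: 0.0087
```

```bash
python3 look.py 10
```

```text
14.7 [0.4731376  0.0112076  0.16330302] [-1.79992392e+02  1.24737179e-01 -1.63443510e+02] [ 0.11244227 -0.31247203  0.4970172 ] [0.06682707 0.02691102 0.00209014] 0.003029349715183819 [-24.79481369  -1.17775751  20.11979084 113.2178216    0.41795566
  67.76498092 101.72024449]
```

View pics/sidec_10.png

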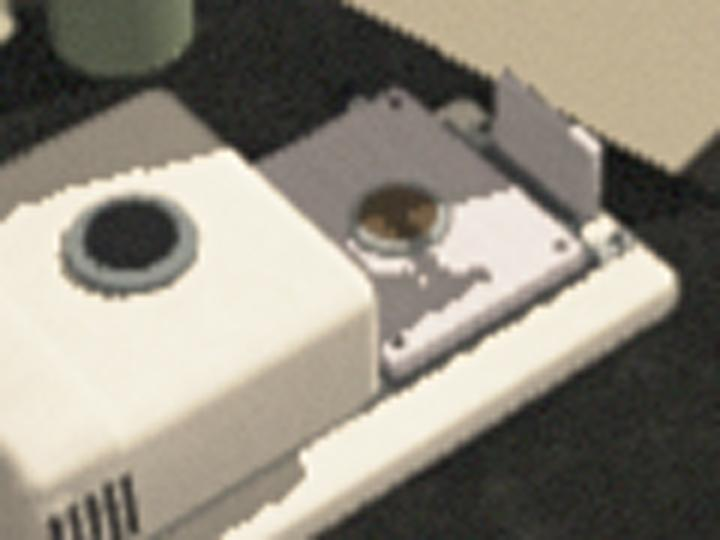

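View pics/topc_10.png

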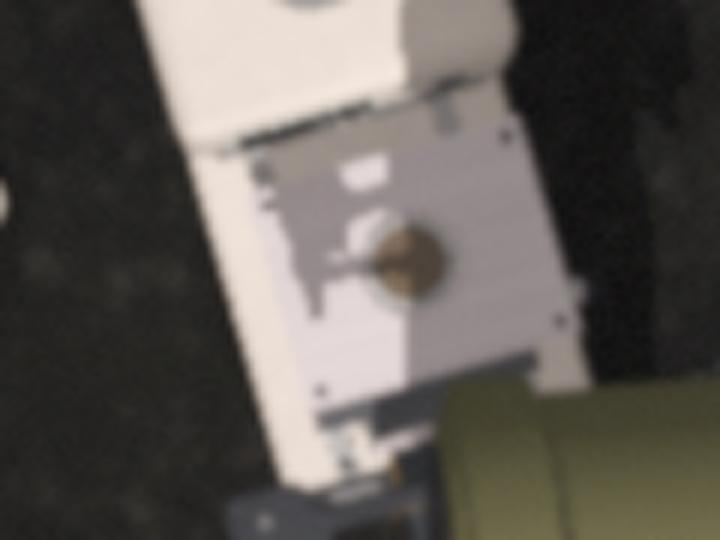

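The side view shows the pellet sitting level in the pocket, at crop (402,213), with its rim only slightly proud; the top view shows it centred in the pocket at (408,262). Next I'll go down in front of the tab with closed fingers.

Call:
step_arm([
  {"ax": 0, "ay": 0, "az": 0, "x": -0.004, "y": 0.008, "z": 0, "claw": 0},
  {"ax": 0, "ay": 0, "az": 0, "x": -0.004, "y": 0.008, "z": -0.03, "claw": 0},
  {"ax": 0, "ay": 0, "az": 0, "x": -0.004, "y": 0.008, "z": -0.06, "claw": 0},
  {"ax": 0, "ay": 0, "az": 0, "x": -0.004, "y": 0.008, "z": -0.08, "claw": 0},
  {"ax": 0, "ay": 0, "az": 0, "x": -0.004, "y": 0.008, "z": -0.095, "claw": 0},
  {"ax": 0, "ay": 0, "az": 0, "x": -0.004, "y": 0.008, "z": -0.095, "claw": 0},
  {"ax": 0, "ay": 0, "az": 0, "x": -0.004, "y": 0.008, "z": -0.095, "claw": 0},
])

```text
time_s: 15.4
tool_pos: [0.4683, 0.0191, 0.0676]
tool_rot: [-180.0, -0.0, -163.5]
force: [-0.7, -0.5, 1.3]
grip_width: 0.0004
```

```bash
python3 look.py 11
```

```text
15.5 [0.46896176 0.01900959 0.06851615] [-1.79987456e+02  9.24289155e-02 -1.63466900e+02] [-0.10351547  0.74763267  0.27653471] [0.05874448 0.0236593  0.00235084] 0.0004521941515867895 [-24.75117915   4.90023566  20.01568743 119.38050049  -2.03041568
  55.93753883 102.86504797]
```

View pics/sidec_11.png

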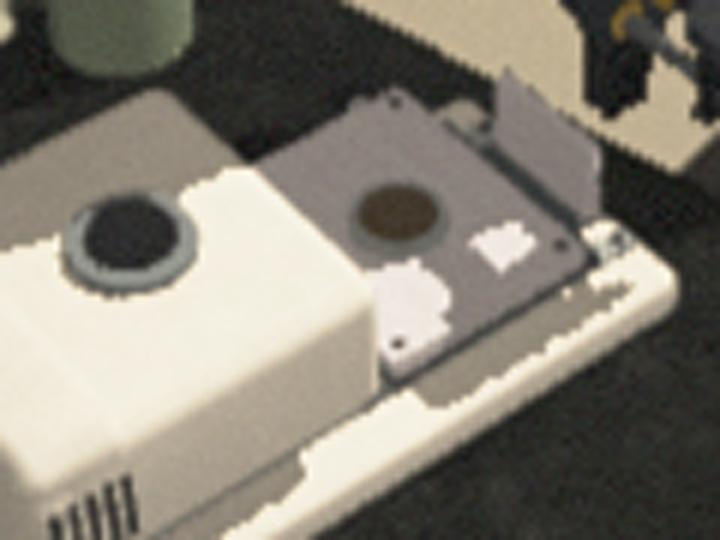

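The pellet is flush in the pocket, and the fingers at crop (620,90) are clear of the tab on the robot's side. I'll begin the push.

Call:
step_arm([
  {"ax": 0, "ay": 0, "az": 0, "x": 0.0048, "y": 0.0014, "z": 0, "claw": 0},
  {"ax": 0, "ay": 0, "az": 0, "x": 0.0096, "y": 0.0028, "z": 0, "claw": 0},
  {"ax": 0, "ay": 0, "az": 0, "x": 0.0134, "y": 0.004, "z": 0, "claw": 0},
  {"ax": 0, "ay": 0, "az": 0, "x": 0.0163, "y": 0.0048, "z": 0, "claw": 0},
  {"ax": 0, "ay": 0, "az": 0, "x": 0.0192, "y": 0.0057, "z": 0, "claw": 0},
  {"ax": 0, "ay": 0, "az": 0, "x": 0.022, "y": 0.0065, "z": 0, "claw": 0},
  {"ax": 0, "ay": 0, "az": 0, "x": 0.025, "y": 0.0074, "z": 0, "claw": 0},
])

```text
time_s: 16.2
tool_pos: [0.4916, 0.0257, 0.0673]
tool_rot: [180.0, -0.2, -163.5]
force: [-5.0, -1.5, 2.9]
grip_width: 0.0001
```

Call:
step_arm([
  {"ax": 0, "ay": 0, "az": 0, "x": 0.0029, "y": 0.0009, "z": 0, "claw": 0},
  {"ax": 0, "ay": 0, "az": 0, "x": 0.0058, "y": 0.0017, "z": 0, "claw": 0},
  {"ax": 0, "ay": 0, "az": 0, "x": 0.0086, "y": 0.0026, "z": 0, "claw": 0},
  {"ax": 0, "ay": 0, "az": 0, "x": 0.0115, "y": 0.0034, "z": 0, "claw": 0},
  {"ax": 0, "ay": 0, "az": 0, "x": 0.0144, "y": 0.0043, "z": 0, "claw": 0},
])

```text
time_s: 16.7
tool_pos: [0.5071, 0.0303, 0.0673]
tool_rot: [180.0, -0.1, -163.5]
force: [-4.3, -0.9, 0.9]
grip_width: 0.0008
```

```bash
python3 look.py 12
```

```text
16.8 [0.5077685  0.0305251  0.06731427] [-1.79989706e+02  2.96301481e-02 -1.63476123e+02] [-2.57471034 -0.32381158 -1.40171248] [-0.1137467   0.46730442  0.01492563] 0.00031296654547183797 [-24.68417655   9.84601115  19.7837624  114.26454575  -3.97524803
  56.49260873 103.54939037]
```

View pics/sidec_12.png

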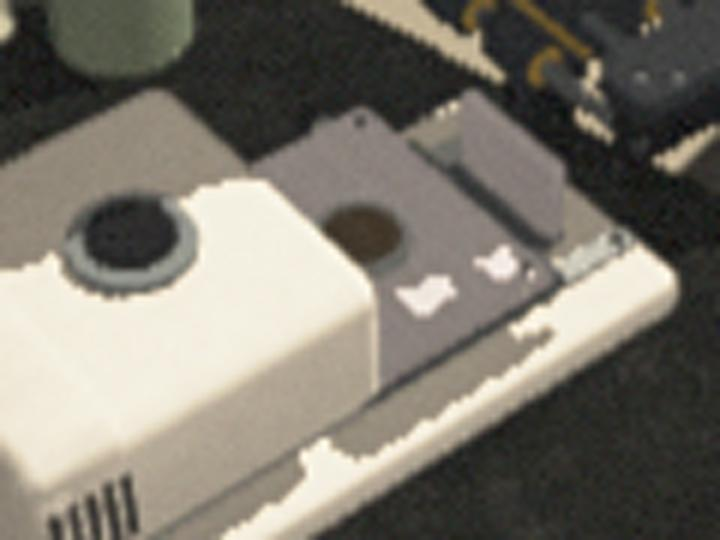

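Call:
step_arm([
  {"ax": 0, "ay": 0, "az": 0, "x": 0.0034, "y": 0.001, "z": 0, "claw": 0},
  {"ax": 0, "ay": 0, "az": 0, "x": 0.0067, "y": 0.002, "z": 0, "claw": 0},
  {"ax": 0, "ay": 0, "az": 0, "x": 0.01, "y": 0.003, "z": 0, "claw": 0},
  {"ax": 0, "ay": 0, "az": 0, "x": 0.0134, "y": 0.004, "z": 0, "claw": 0},
  {"ax": 0, "ay": 0, "az": 0, "x": 0.0168, "y": 0.005, "z": 0, "claw": 0},
  {"ax": 0, "ay": 0, "az": 0, "x": 0.02, "y": 0.006, "z": 0, "claw": 0},
  {"ax": 0, "ay": 0, "az": 0, "x": 0.0235, "y": 0.007, "z": 0, "claw": 0},
])

```text
time_s: 17.5
tool_pos: [0.5308, 0.0374, 0.0673]
tool_rot: [180.0, -0.0, -163.5]
force: [-5.1, -1.5, -1.8]
grip_width: 0.0004
```

Call:
step_arm([
  {"ax": 0, "ay": 0, "az": 0, "x": 0.0024, "y": 0.0007, "z": 0, "claw": 0},
  {"ax": 0, "ay": 0, "az": 0, "x": 0.0048, "y": 0.0014, "z": 0, "claw": 0},
  {"ax": 0, "ay": 0, "az": 0, "x": 0.0072, "y": 0.0021, "z": 0, "claw": 0},
  {"ax": 0, "ay": 0, "az": 0, "x": 0.0096, "y": 0.0028, "z": 0, "claw": 0},
])

```text
time_s: 17.9
tool_pos: [0.5403, 0.0403, 0.0674]
tool_rot: [180.0, -0.0, -163.5]
force: [-5.4, -1.4, -3.2]
grip_width: -0.0001
```

Call:
step_arm([
  {"ax": 0, "ay": 0, "az": 0, "x": 0.0024, "y": 0.0007, "z": 0, "claw": 0},
  {"ax": 0, "ay": 0, "az": 0, "x": 0.0048, "y": 0.0014, "z": 0, "claw": 0},
  {"ax": 0, "ay": 0, "az": 0, "x": 0.0072, "y": 0.0021, "z": 0, "claw": 0},
  {"ax": 0, "ay": 0, "az": 0, "x": 0.0096, "y": 0.0028, "z": 0, "claw": 0},
])

```text
time_s: 18.3
tool_pos: [0.5501, 0.0432, 0.0675]
tool_rot: [180.0, -0.0, -163.5]
force: [-4.9, -0.4, -3.3]
grip_width: 0.0007
```

Call:
step_arm([
  {"ax": 0, "ay": 0, "az": 0, "x": 0.0024, "y": 0.0007, "z": 0, "claw": 0},
  {"ax": 0, "ay": 0, "az": 0, "x": 0.0048, "y": 0.0014, "z": 0, "claw": 0},
  {"ax": 0, "ay": 0, "az": 0, "x": 0.0072, "y": 0.0021, "z": 0, "claw": 0},
  {"ax": 0, "ay": 0, "az": 0, "x": 0.0096, "y": 0.0028, "z": 0, "claw": 0},
])

```text
time_s: 18.7
tool_pos: [0.5598, 0.046, 0.0676]
tool_rot: [180.0, 0.0, -163.5]
force: [-4.6, -0.0, -3.7]
grip_width: 0.0006
```

Call:
step_arm([
  {"ax": 0, "ay": 0, "az": 0, "x": 0.0024, "y": 0.0007, "z": 0, "claw": 0},
  {"ax": 0, "ay": 0, "az": 0, "x": 0.0048, "y": 0.0014, "z": 0, "claw": 0},
  {"ax": 0, "ay": 0, "az": 0, "x": 0.0072, "y": 0.0021, "z": 0, "claw": 0},
  {"ax": 0, "ay": 0, "az": 0, "x": 0.0096, "y": 0.0028, "z": 0, "claw": 0},
])

```text
time_s: 19.1
tool_pos: [0.5693, 0.0489, 0.0676]
tool_rot: [180.0, -0.0, -163.5]
force: [-5.5, 0.7, -2.9]
grip_width: 0.0006
```

Call:
step_arm([
  {"ax": 0, "ay": 0, "az": 0, "x": 0.0024, "y": 0.0007, "z": 0, "claw": 0},
  {"ax": 0, "ay": 0, "az": 0, "x": 0.0048, "y": 0.0014, "z": 0, "claw": 0},
  {"ax": 0, "ay": 0, "az": 0, "x": 0.0072, "y": 0.0021, "z": 0, "claw": 0},
  {"ax": 0, "ay": 0, "az": 0, "x": 0.0096, "y": 0.0028, "z": 0, "claw": 0},
])

```text
time_s: 19.5
tool_pos: [0.579, 0.0517, 0.0676]
tool_rot: [180.0, 0.0, -163.5]
force: [-5.5, 1.1, -3.1]
grip_width: 0.0005
```

Call:
step_arm([
  {"ax": 0, "ay": 0, "az": 0, "x": 0.0019, "y": 0.0006, "z": 0, "claw": 0},
  {"ax": 0, "ay": 0, "az": 0, "x": 0.0038, "y": 0.0011, "z": 0, "claw": 0},
  {"ax": 0, "ay": 0, "az": 0, "x": 0.0058, "y": 0.0017, "z": 0, "claw": 0},
])

```text
time_s: 19.8
tool_pos: [0.5848, 0.0534, 0.0677]
tool_rot: [180.0, 0.0, -163.5]
force: [-4.7, 1.4, -1.8]
grip_width: -0.0
```

```bash
python3 look.py 13
```

```text
19.9 [0.58532314 0.05320422 0.0678427 ] [-1.79987797e+02  7.02774238e-02 -1.63476221e+02] [-3.78959331  0.58772958 -1.35413552] [ 0.19010811  0.84593079 -0.01889311] 0.0003767383039368876 [-23.99321096  18.87373008  19.09655546 103.35386251  -7.10335557
  58.86702654 104.34817678]
```

View pics/sidec_13.png

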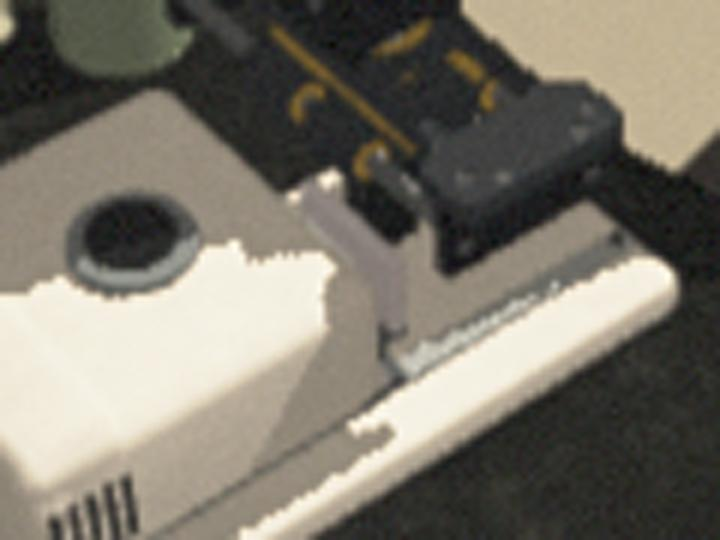

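The stage is nearly home. I'll go on slowly to feel the stop.

Call:
step_arm([
  {"ax": 0, "ay": 0, "az": 0, "x": 0.0012, "y": 0.0004, "z": 0, "claw": 0},
  {"ax": 0, "ay": 0, "az": 0, "x": 0.0024, "y": 0.0007, "z": 0, "claw": 0},
  {"ax": 0, "ay": 0, "az": 0, "x": 0.0036, "y": 0.0011, "z": 0, "claw": 0},
  {"ax": 0, "ay": 0, "az": 0, "x": 0.0048, "y": 0.0014, "z": 0, "claw": 0},
])

```text
time_s: 20.3
tool_pos: [0.5897, 0.0545, 0.0679]
tool_rot: [180.0, 0.0, -163.5]
force: [-4.5, 1.2, 1.0]
grip_width: 0.0005
```

Call:
step_arm([
  {"ax": 0, "ay": 0, "az": 0, "x": 0.001, "y": 0.0003, "z": 0, "claw": 0},
  {"ax": 0, "ay": 0, "az": 0, "x": 0.0019, "y": 0.0006, "z": 0, "claw": 0},
])

```text
time_s: 20.5
tool_pos: [0.5902, 0.0546, 0.0679]
tool_rot: [180.0, -0.2, -163.5]
force: [-12.4, -0.4, 6.5]
grip_width: 0.0005
```

Call:
step_arm([
  {"ax": 0, "ay": 0, "az": 0, "x": 0.001, "y": 0.0003, "z": 0, "claw": 0},
  {"ax": 0, "ay": 0, "az": 0, "x": 0.001, "y": 0.0003, "z": 0, "claw": 0},
])

```text
time_s: 20.7
tool_pos: [0.5902, 0.0547, 0.0679]
tool_rot: [179.9, -0.3, -163.5]
force: [-12.9, -0.9, 7.0]
grip_width: 0.0004
```

Call:
step_arm([
  {"ax": 0, "ay": 0, "az": 0, "x": 0.001, "y": 0.0003, "z": 0, "claw": 0},
  {"ax": 0, "ay": 0, "az": 0, "x": 0.001, "y": 0.0003, "z": 0, "claw": 0},
])

```text
time_s: 20.9
tool_pos: [0.5902, 0.0547, 0.0679]
tool_rot: [179.9, -0.4, -163.5]
force: [-15.2, -0.9, 9.0]
grip_width: 0.0003
```

Motion stopped and the force rose from 5 to 15 N, so I'll stop pushing. I'll retract the way I came and check the travel in the pictures.

Call:
step_arm([
  {"ax": 0, "ay": 0, "az": 0, "x": -0.005, "y": -0.0015, "z": 0, "claw": 0},
  {"ax": 0, "ay": 0, "az": 0, "x": -0.02, "y": -0.006, "z": 0, "claw": 0},
  {"ax": 0, "ay": 0, "az": 0, "x": -0.04, "y": -0.012, "z": 0, "claw": 0},
  {"ax": 0, "ay": 0, "az": 0, "x": -0.06, "y": -0.018, "z": 0.02, "claw": 0},
  {"ax": 0, "ay": 0, "az": 0, "x": -0.08, "y": -0.024, "z": 0.05, "claw": 0},
  {"ax": 0, "ay": 0, "az": 0, "x": -0.1, "y": -0.03, "z": 0.09, "claw": 0},
  {"ax": 0, "ay": 0, "az": 0, "x": -0.12, "y": -0.02, "z": 0.12, "claw": 0},
  {"ax": 0, "ay": 0, "az": 0, "x": -0.12, "y": 0.03, "z": 0.15, "claw": 0},
  {"ax": 0, "ay": 0, "az": 0, "x": -0.12, "y": 0.08, "z": 0.15, "claw": 0},
  {"ax": 0, "ay": 0, "az": 0, "x": -0.12, "y": 0.13, "z": 0.15, "claw": 0},
  {"ax": 0, "ay": 0, "az": 0, "x": -0.12, "y": 0.17, "z": 0.15, "claw": 0},
  {"ax": 0, "ay": 0, "az": 0, "x": -0.12, "y": 0.17, "z": 0.15, "claw": 0},
])

```text
time_s: 22.1
tool_pos: [0.4735, 0.2343, 0.2187]
tool_rot: [179.8, 0.4, -162.9]
force: [-1.3, -0.0, 0.1]
grip_width: 0.0005
```

```bash
python3 look.py 14; python3 -c "
import cv2
a=cv2.imread('pics/side_11.png')[150:240,170:290];b=cv2.imread('pics/side_14.png')[150:240,170:290]
"
```

```text
22.2 [0.47473687 0.22687427 0.21829633] [-179.99041523    0.22715506 -163.36642137] [ 0.07466905 -0.72396203 -1.42295713] [ 0.00076637  0.00682872 -0.01810524] 0.0005458252210619408 [-37.11014027   3.41242365   9.00873014 102.1843518   -0.49816878
  74.22508015  78.64992076]
```

View pics/sidec_14.png

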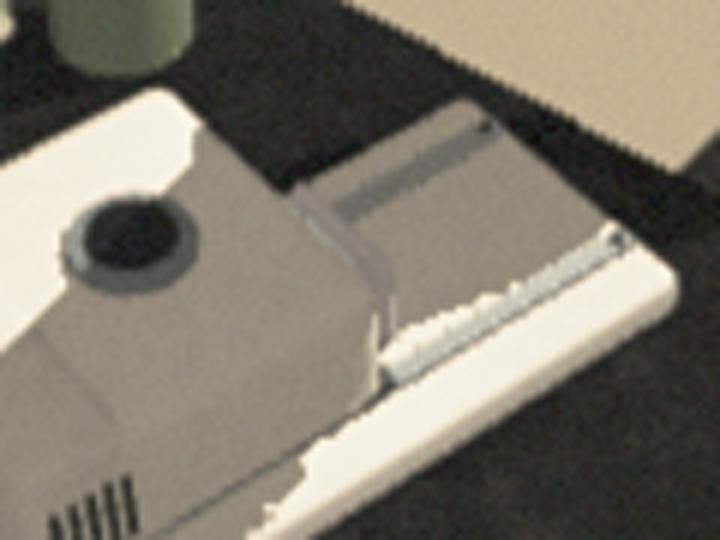

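View pics/topc_14.png

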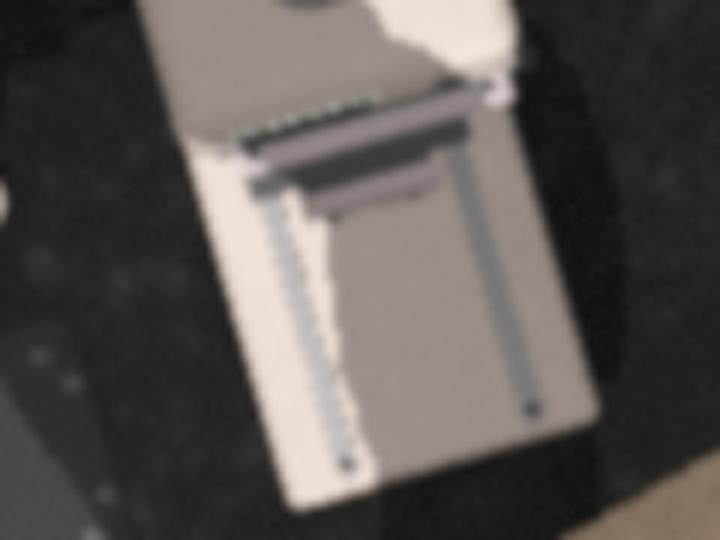

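```bash
python3 - <<'E'
import cv2
from h import *
for k,n,(x0,y0) in (("a","pics/t_raw.png",(245,185)),("b","pics/top_14.png",(235,145))):
    im=cv2.imread(n)[y0:y0+42,x0:x0+56]; cv2.imwrite(f"pics/e{k}.png",cv2.resize(im,None,fx=12,fy=12,interpolation=cv2.INTER_CUBIC))
E
```

```text
(no output)
```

View pics/ea.png

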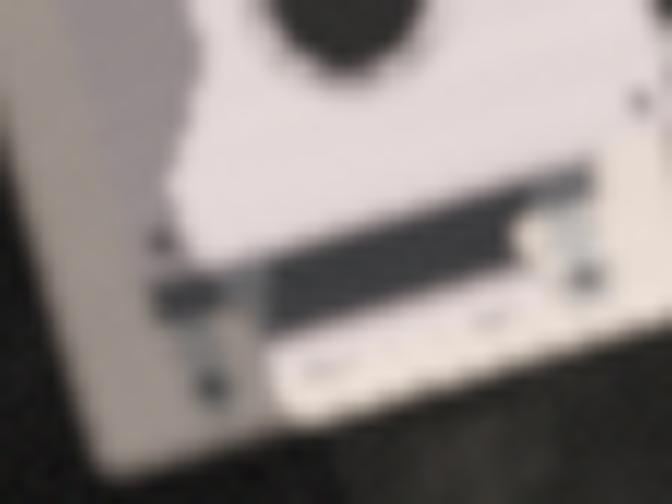

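View pics/eb.png

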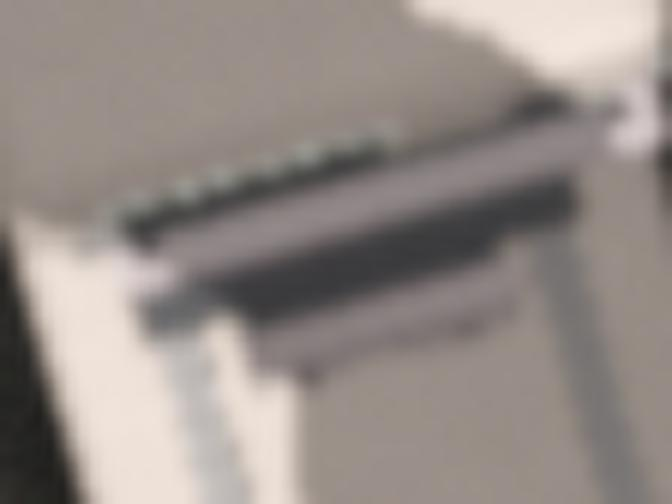

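```bash
python3 - <<'E'
from h import *
ex=np.array([np.cos(np.radians(16.5)),np.sin(np.radians(16.5)),0])
A=lambda u,v:(245+u/12,185+v/12); B=lambda u,v:(235+u/12,145+v/12)
for nm,z,a,b in(("plate front",.053,[(200,268),(500,188)],[(220,272),(560,182)]),("tab rear top",.078,[(270,338),(520,268)],[(255,328),(510,255)])):
    pa=np.mean([ex@at("top",*A(*q),z) for q in a]);pb=np.mean([ex@at("top",*B(*q),z) for q in b]); print(nm,pa,pb,pb-pa)
# side: tab top corner
S=lambda u,v:(170+u/6,150+v/6)
for a,b in(((505,70),(300,185)),((600,150),(393,265))):
    p=at("side",*S(*a),.078);q=at("side",*S(*b),.078);print(p,q,ex@(q-p))
E
```

```text
plate front 0.5115949654682115 0.6144060574642627 0.10281109199605121
tab rear top 0.49395328381643006 0.598756892721086 0.10480360890465595
[0.51004493 0.00443487 0.078     ] [0.61039933 0.0354587  0.078     ] 0.10503302533434537
[0.49357595 0.06157404 0.078     ] [0.59232465 0.08875023 0.078     ] 0.10240065330825972
```

```bash
python3 - <<'E'
from h import *
ex=np.array([np.cos(np.radians(16.5)),np.sin(np.radians(16.5)),0])
T6=lambda u,v:(205+u/6,140+v/6)
print("bed front",[ex@at("top",*T6(*q),z) for q in((300,508),(595,412)) for z in(.0,.028)])
# head rear-top edge from t_stage crop (8x, origin 215,85)
H=lambda u,v:(215+u/8,85+v/8)
print("head rear top",[ex@at("top",*H(*q),.125) for q in((60,148),(420,38))])
print("head front top",[ex@at("top",*T6(*q),z) for q in((225,145),(500,72)) for z in(.125,.059)])
S=lambda u,v:(170+u/6,150+v/6)
print("side head front top",[ex@at("side",*S(*q),.125) for q in((285,190),(370,275))],"bed front",[ex@at("side",*S(*q),.028) for q in((462,97),(672,250))])
E
```

```text
bed front [np.float64(0.4732838173217397), np.float64(0.47410203964222536), np.float64(0.477910931400147), np.float64(0.4785902021689542)]
head rear top [np.float64(0.7723284605265281), np.float64(0.774277338843865)]
head front top [np.float64(0.6207889676529446), np.float64(0.6306192698113794), np.float64(0.6184685671111558), np.float64(0.6281091920486386)]
side head front top [np.float64(0.6273382132324505), np.float64(0.6287748898138571)] bed front [np.float64(0.48025042441998245), np.float64(0.47051745635073405)]
```

```bash
python3 - <<'E'
import cv2
im=cv2.imread("pics/top_14.png")[85:230,205:325]; cv2.imwrite("pics/f14.png",cv2.resize(im,None,fx=4,fy=4,interpolation=cv2.INTER_CUBIC))
im=cv2.imread("pics/side_14.png")[180:225,210:270]; cv2.imwrite("pics/g14.png",cv2.resize(im,None,fx=12,fy=12,interpolation=cv2.INTER_CUBIC))
E
```

```text
(no output)
```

View pics/f14.png

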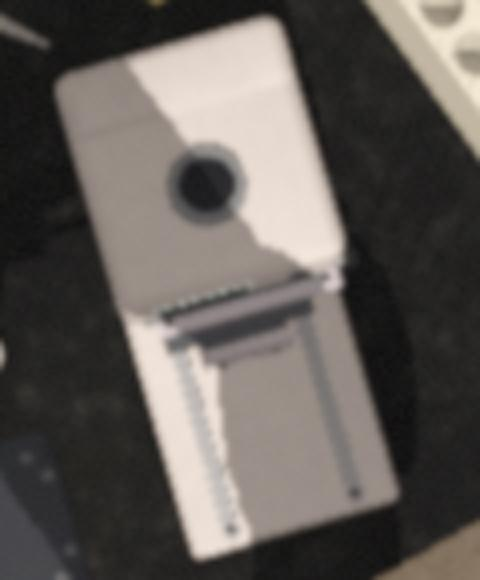

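View pics/g14.png

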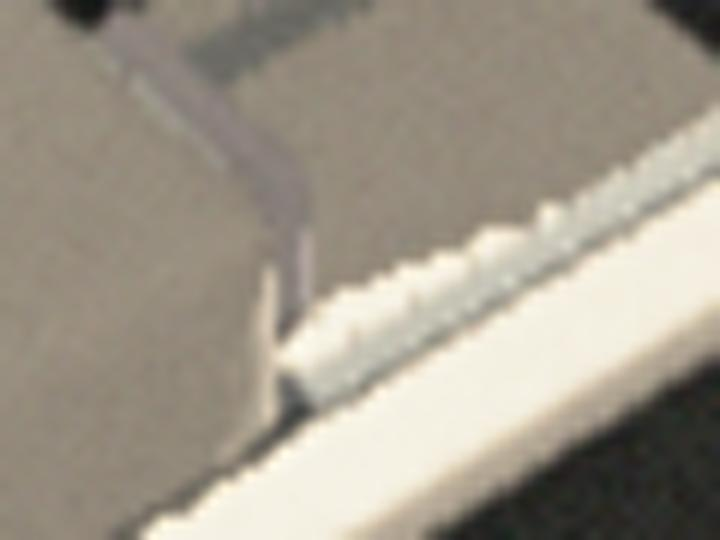

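The side and top views show the tab close to the head, with the plate's front edge just clear of it. The arm and image estimates both put the stage about 0–2 mm from the measuring axis. Last, I'll look at the whole scene.

```bash
python3 -c "
import cv2
a=cv2.imread('pics/top_14.png');b=cv2.imread('pics/side_14.png')
cv2.imwrite('pics/full14.png',cv2.resize(cv2.hconcat([a,b]),(800,300)))
"
```

```text
(no output)
```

View pics/full14.png

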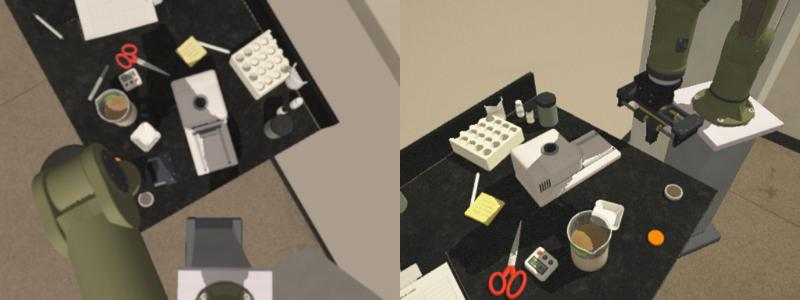

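The beaker, boat, jar, large pellet and orange disc are all where they were, the arm is clear at about z = 0.22 m, and the stage is in. I'm handing in.

```bash
python3 -c "
from cell import workorder
print(workorder.sign_off())"
```

```text
the job is handed in; nothing more can be done
None
```

The pellet is in the pocket, the stage has been pushed in to its stop, and the job was handed in after about 22 s.

- **Placing and sliding:** I set the smaller grey pellet flat, face up, on the bare plate to the left of the pocket, touching down at about 6 N. I then slid it across in a loose cage of the fingers until it hit the far pocket wall at about 5 N. Pushing it back the other way, the travel between contacts was 7.2 mm, against 7.1 mm expected for a captured pellet. Pictures after release showed it level and centred in the pocket.
- **Pushing the stage:** It slid at about 5 N with no jam. It then stopped dead while the force rose to about 15 N, and I backed off there.
- **Final check:** The arm was clear, and the beaker, weighing boat and jar stood where they were.
- **Disagreements:** The pictures show about 103–105 mm of stage travel, not 110 mm, so the stage probably started about 5 mm in. Measured against the analyser body, it ended about 0–2 mm from home, which is within camera error. The two cameras also differed by 4–6 mm on the stage's y position; I settled that by touch.

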